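# Charge the sample mill with grinding balls

### The job

Load the sample mill: draw its safety bolt right out of the way toward the mill's front, then slide the feed cover fully open by its fin. Pick up the scoop by its fin, tip it so that all four steel balls roll off its lip through the mouth into the mill, then stand the empty scoop upright on the bench and let go. Leave the mill open, and do not shift or knock over the rack, beaker, dish, bottle or jar standing around.

Things in the scene. Friction and masses are not known exactly. Their poses are not given: they have to be found in the camera images.
- mill: Sample mill: fixed white box with a grey deck, 220 (x) x 260 (y) x 110 mm high; origin under its centre. x points from its front (the robot's side) to its back, y to its left, z up. Every mill point below has these axes. The deck is level.
- mill_mouth (a point): Centre of the feed mouth, level with the deck's top (110 mm above the bench), at x +20, y -40 mm of the mill. Mouth 56 mm (x) by 44 mm (y), hidden by the cover at the start; below it a chamber 90 x 90 mm wide whose floor is 90 mm under the deck's top.
- guard_edge (a point): Middle of the front edge of the clear splash guard's roof (underside), 100 mm above the deck at x -12, y -7 mm of mill_mouth. Roof: 94 mm wide (y), 52 mm deep, 4 mm thick. Back wall at x +36 and right wall at y -50 mm of mill_mouth; front and left open. The roof bars a gripper held upright over the cover's fin: lean it back about 30 degrees, its body toward the mill's front.
- cover_fin (a point): Grasp point on the black upright fin of the sliding cover, 34 mm above the deck. Cover: aluminium plate 66 (x) x 70 (y) x 6 mm over the mouth. Fin: 50 mm long along x, 14 mm thick along y, centred on this point in x and y, rising from 6 to 56 mm above the deck. When shut this point is at x -5, y +28 mm of mill_mouth.
- cover (a joint): How far the cover has slid along the mill's +y (left), m: 0 shut, 0.070 at its stop with the mouth fully uncovered. Friction 2 N; it stays where it is left. The bolt stops it after about 2 mm unless drawn.
- bolt_post (a point): Grasp point on the square steel post of the safety bolt, 38 mm above the deck. Post 16 x 16 mm, up to 58 mm above the deck, on a bar 70 mm long (x), 14 mm wide, top 17 mm above the deck, lying left of the cover with its tip (55 mm to the back of the post's centre) across the cover's path. Pushed fully in, this point is at x -60, y +44.5 mm of mill_mouth.
- bolt (a joint): How far the bolt is drawn toward the mill's front (-x of the mill), m: 0 fully in, 0.042 at its stop; from 0.029 the cover is free. Starts 0 to 0.010. Friction 2 N; it stays where it is left.
- scoop: Scoop: open steel trough 150 mm long, 34 mm wide outside, 28 inside, walls 28 mm high, rear closed, nose open, sloping 15 degrees down to its rear on a base plate 90 x 48 x 6 mm (x -60 to +30 mm). Origin on its underside; x toward the nose, z up when standing. 0.22 to 0.36 kg, and 0.2 kg of balls. Stands free on the bench.
- scoop_fin (a point): Grasp point on the scoop's black upright fin, close to the centre of mass in x, at x -4, z +93 mm of scoop (same axes). Fin 44 mm long (x), 14 mm thick (y), from 62 to 116 mm above the underside, on a bridge over the trough: the balls pass beneath it.
- scoop_lip (a point): Middle of the trough's floor at the scoop's open nose, at x +76.4, y 0, z -44.6 mm of scoop_fin; axes as the scoop's. The balls roll to the nose once the scoop is tipped nose-down by more than about 16 degrees; 35 to 40 degrees empties it, and then the base plate's front edge is about 14 mm lower than the lip.
- ball1_center (a point): Centre of one of four equal steel grinding balls, 24 mm across, 50 g, lying in a row in the rear of the scoop's trough.
- ball2_center (a point): Centre of one of four equal steel grinding balls, 24 mm across, 50 g, lying in a row in the rear of the scoop's trough.
- ball3_center (a point): Centre of one of four equal steel grinding balls, 24 mm across, 50 g, lying in a row in the rear of the scoop's trough.
- ball4_center (a point): Centre of one of four equal steel grinding balls, 24 mm across, 50 g, lying in a row in the rear of the scoop's trough.
- rack: Bystander: yellow test-tube rack with glass tubes, 150 x 66 mm, 105 mm tall; origin under its centre, long side along its x.
- beaker: Bystander: empty glass beaker, 68 mm across, 85 mm tall; origin under its centre.
- dish: Bystander: white ceramic dish, 90 mm across, 35 mm tall; origin under its centre.
- reagent: Bystander: amber bottle, 64 mm across, 140 mm tall; origin under its centre.
- jar: Bystander: white jar, 60 mm across, 80 mm tall; origin under its centre.
Not all that is in view belongs to the job. What is shaped like the scoop but red is not meant.

How it is judged:
By the outcome, as a careful person would: the job done as asked, in the order asked, and still so for the second after the job is handed in, with the robot touching nothing.
It also fails if it takes over 67 s, if anything falls off the work surface, if the arm or the gripper's body presses on something with over 40 N, if the wrist force passes 120 N, or if a joint passes its speed limit or range.

### The arm

A 6-joint arm with a two-finger parallel gripper is mounted at the origin on the work surface. World frame = base frame: x ahead of the robot, y to its left, z up, the work surface at z = 0. Lengths are in m, angles in degrees, forces in N, time in s.
With the tool pointing down it reaches from about 0.3 to 0.75 m from the base axis. Payload 8.5 kg.
Tool frame: the origin (TCP) lies at the very end of the fingers, on their centre line; the grasp point (between the pads) lies 19 mm behind it (env.grasp_offset is the distance from the TCP to the grasp point, in m); y points along the fingers, z is the direction in which the jaws open and shut, and the axes are right-handed (so a half turn about y gives the same grasp; the last joint's range is limited). The gripper opens to 85 mm and grips with 20 to 120 N. Pads are 22 mm wide; open, the fingers measure 114 mm over their backs; the gripper's body (76 mm by 85 mm) begins 54 mm behind the grasp point. The pads swing forward as they close: fully open they stand 13 mm farther back than shut.
Start: joints at [-80.919, 21.807, 74.336, -0, 83.858, -12.336], TCP at [0.201, -0.512, 0.231] pointing down, gripper open.
Joint ranges: [-178.18, 178.18], [-50.72, 133.34], [12.68, 142.11], [-81.47, 261.47], [9.98, 163.14], [-165.26, 165.26]. Speed limits (degrees/s): [136.94, 136.94, 180, 180, 180, 180].

### API

Orientations are given as a 3x3 rotation matrix whose columns are the frame's x, y, z axes.
In Python, from rig import env gives the robot as it stands. The module is installed in compiled form; this text tells all that it offers.
- The arm moves only by the shell command python3 -m pendant 'ROWS' [FORCE]. ROWS is JSON, a list of rows, each a list of 3 entries, a list of its own where there are three numbers: the shift along the world's x, y, z as a fraction of full scale, then the turn about the world's z as a fraction of full scale, then the opening, from 0 (shut) to 1 (fully open). A call has 1 to 12 rows; each row shifts and turns the commanded pose from where the row before left it; what a row does not reach is not made up. Full scale, the value 1, is 30 mm for a shift and 5 degrees for a turn. A row lasts 1/12 s, in which the tool goes at most 41.7 mm and 7.16 degrees, less where a joint would pass 70% of its speed; a pose out of reach is approached as far as the arm can. A call with a number of a shift or a turn outside -1 to 1 is refused whole. A call with a gripper value outside its range is refused whole. The fingers move at their own pace and stop on an object; FORCE is the grip in N (left out, the last holds). Time passes only in rows, so rows that do not move let the fingers close. It gives the time, the measured TCP pose, the force and the opening at its end, in the units of the state.
- env.observe(): the state, without advancing time (a new reading comes with each control period).
- env.get_image(name): name is "scene" or "top"; returns (picture, depth): 420x560x3 uint8, red, green, blue; 420x560 float32, m along the optical axis (not along the pixel's ray), 0 where there is no reading.
- env.camera_model(name): a dict with "camera_matrix" (3x3 intrinsics, pixels), "R" (3x3) and "t" (3): a world point X has camera coordinates R X + t. Camera axes: x right, y down, z forward; pixel columns grow to the right and rows downward; lengths in m; the calibration is good to about 2 mm. A picture is of the moment at which its call begins. camera_model takes no time and is no camera call.
- env.close_job(): hands the job in, once; it reports no verdict.
The state is a dict: "time_s": time; "q": joint angles; "qvel": joint speeds; "joint_efforts": joint torques, N m; "position": TCP position; "tool_rot": TCP orientation; "ft_force": force on the tool from outside, world axes, zero at the start; "wrist_torque": the same for the moment, N m; "grip_width": finger opening in m.
Only numpy, scipy, OpenCV 4.12 (cv2) and the standard library are available. Lean on these libraries where they do the work, as an engineer would, in place of code of your own. Each camera call takes 0.05 s, during which the arm holds its last target.

## Working session

There is one attempt and no reset: what is moved stays moved. The work goes in short steps, Python scripts to look and compute and a shell command to move; the robot and the scene stay as the last step left them, time stands still between calls to the robot, and variables do not carry over. Pictures are saved under pics/ and viewed, and the job is handed in when it is done.

```bash
mkdir -p pics; python3 - <<'E'
from rig import env
import cv2,numpy as np
s=env.observe(); print(s['time_s'],s['position'],s['tool_rot'],s['grip_width'],env.grasp_offset)
for n in("scene","top"):
    im,d=env.get_image(n); np.savez(f"pics/{n}0.npz",im=im,d=d); cv2.imwrite(f"pics/{n}0.png",im[:,:,::-1]); m=env.camera_model(n); print(n,m)
E
```

```text
0.0 [ 0.2007706  -0.51173139  0.23072044] [[-9.30963117e-01 -2.06765964e-04  3.65113178e-01]
 [-3.65113087e-01  1.43100516e-03 -9.30962075e-01]
 [-3.29987573e-04 -9.99998955e-01 -1.40770599e-03]] 0.08542670228079352 0.0187
scene {'camera_matrix': array([[393.57421297,   0.        , 279.55461482],
       [  0.        , 393.57421297, 210.83730905],
       [  0.        ,   0.        ,   1.        ]]), 'R': array([[-0.48161104,  0.87636925,  0.00526768],
       [ 0.62381069,  0.34702624, -0.70030922],
       [-0.61555749, -0.33399062, -0.71382018]]), 't': array([ 0.22885859, -0.20361662,  1.58175164])}
top {'camera_matrix': array([[516.47688597,   0.        , 276.26385724],
       [  0.        , 516.47688597, 210.07062694],
       [  0.        ,   0.        ,   1.        ]]), 'R': array([[ 1.65553978e-02, -9.99862911e-01,  2.79637390e-04],
       [-9.78854325e-01, -1.62645736e-02, -2.03910947e-01],
       [ 2.03887541e-01,  3.10210257e-03, -9.78989401e-01]]), 't': array([0.00557954, 0.50193279, 1.35999575])}
```

View pics/scene0.png

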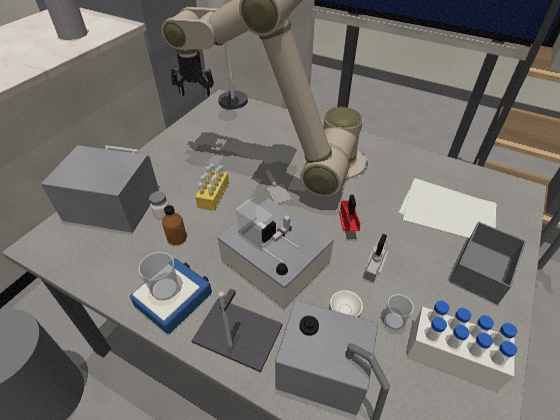

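View pics/top0.png

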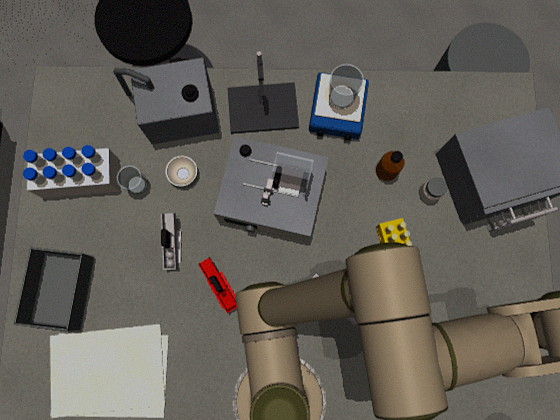

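```bash
cat > h.py <<'E'
import numpy as np,cv2
from rig import env
def cam(n): 
    m=env.camera_model(n); return m['camera_matrix'],np.array(m['R']),np.array(m['t'])
def cloud(n,d):
    K,R,t=cam(n); v,u=np.mgrid[:420,:560]
    X=np.stack([(u-K[0,2])/K[0,0]*d,(v-K[1,2])/K[1,1]*d,d],-1)
    return (X-t)@R
def proj(n,P):
    K,R,t=cam(n); c=np.atleast_2d(P)@R.T+t; p=c@K.T; return p[:,:2]/p[:,2:]
def shot(tag,n):
    im,d=env.get_image(n); np.savez(f"pics/{n}{tag}.npz",im=im,d=d); return im,d
def crop(im,r0,r1,c0,c1,s,fn): cv2.imwrite(fn,cv2.resize(im[r0:r1,c0:c1,::-1],None,fx=s,fy=s,interpolation=cv2.INTER_CUBIC))
E
python3 - <<'E'
from h import *
z=np.load('pics/top0.npz'); im,d=z['im'],z['d']; W=cloud('top',d)
crop(im,130,310,130,340,3.5,'pics/topcrop0.png')
z2=np.load('pics/scene0.npz'); crop(z2['im'],180,310,200,410,3.8,'pics/scenecrop0.png')
# deck
Z=W[...,2]; m=(np.abs(Z-.110)<.008)&(d>0); m[:, :200]=0; m[:,340:]=0; m[:125]=0;m[250:]=0
print(m.sum(), np.median(Z[m]))
pts=W[m][:,:2].astype(np.float32); r=cv2.minAreaRect(pts); print(r)
b=(np.abs(Z)<.01); print('bench z',np.median(Z[b&(d>0)]))
E
```

```text
6614 0.11013981475735062
((0.5572507977485657, 0.028205275535583496), (0.2607663869857788, 0.22247110307216644), 77.58930969238281)
bench z 0.0005561225504404957
```

View pics/topcrop0.png

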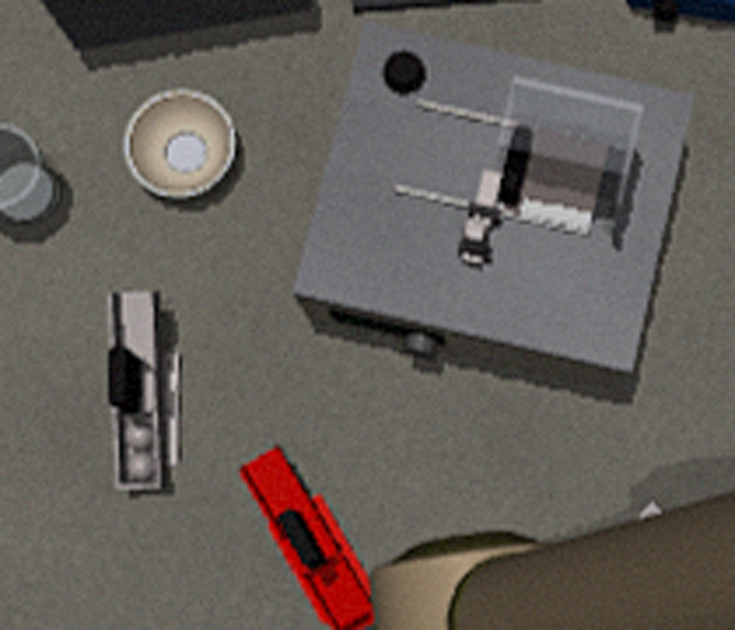

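View pics/scenecrop0.png

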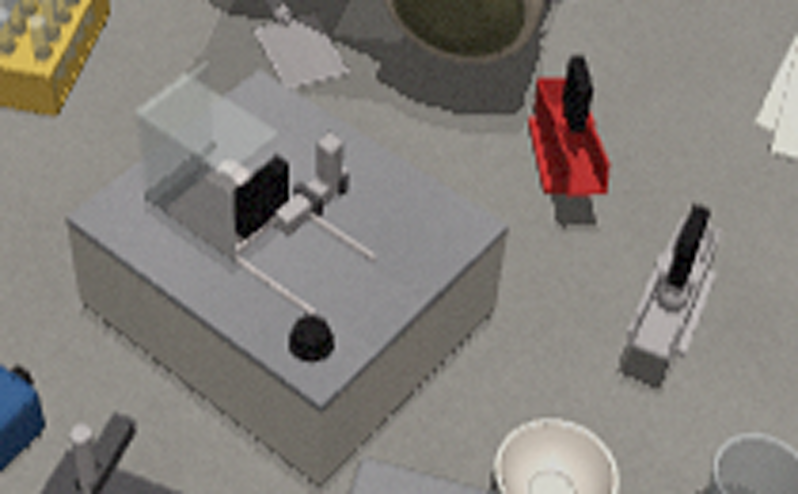

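```bash
cat >> h.py <<'E'
YAW=np.radians(-12.41); C=np.array([.5573,.0282])
Rm=np.array([[np.cos(YAW),-np.sin(YAW)],[np.sin(YAW),np.cos(YAW)]])
def mill(p): return C+Rm@np.asarray(p)       # mill xy -> world
MOUTH=mill([.020,-.040])
def mo(x,y): return MOUTH+Rm@np.array([x,y])   # mouth-relative m
def tomo(P): return (np.asarray(P)-MOUTH)@Rm
E
python3 - <<'E'
from h import *
z=np.load('pics/top0.npz'); im,d=z['im'],z['d']; W=cloud('top',d)
z2=np.load('pics/scene0.npz'); im2,d2=z2['im'],z2['d']; W2=cloud('scene',d2)
gx=W[...,0];gy=W[...,1];Z=W[...,2]
print('mouth',MOUTH)
for nm,w,i in(('top',W,im),('scene',W2,im2)):
    Z=w[...,2]; dark=i.max(-1)<60
    # scoop region world
    reg=(w[...,0]>.3)&(w[...,0]<.6)&(w[...,1]>.17)&(w[...,1]<.3)
    s=reg&(Z>.012)&(Z<.14); p=w[s]
    print(nm,'scoop all',cv2.minAreaRect(p[:,:2].astype(np.float32)),Z[s].max())
    f=reg&dark&(Z>.085); p=w[f]; print(' fin',f.sum(),p.mean(0),p.min(0),p.max(0),cv2.minAreaRect(p[:,:2].astype(np.float32)))
    reg=np.linalg.norm(w[...,:2]-mill([0,0]),axis=-1)<.12
    h=reg&(Z>.150)&(Z<.18); q=tomo(w[h][:,:2]); 
    for a,zz in sorted(zip(q.round(3).tolist(),w[h][:,2].round(3))): print('  ',a,zz, end=';') if nm=='top' else None
    # post
    pp=reg&(Z>.135)&(Z<.175); q=tomo(w[pp][:,:2]); k=(q[:,0]<-.035)&(q[:,1]>.03); print(nm,'post',k.sum(),q[k].min(0),q[k].max(0),np.median(q[k],0),w[pp][k][:,2].max())
    pp=reg&(Z>.12)&(Z<.175)&dark; q=tomo(w[pp][:,:2]); print(nm,'fin',len(q),np.percentile(q,[3,50,97],axis=0),w[pp][:,2].max())
E
```

```text
mouth [ 0.56823646 -0.01516351]
top scoop all ((0.4496927261352539, 0.23519939184188843), (0.29890578985214233, 0.1296316385269165), 0.02507886476814747) 0.1214182607395508
 fin 86 [0.38713417 0.26038164 0.10716776] [0.30186848 0.17094291 0.0853366 ] [0.4776681  0.29998934 0.12141826] ((0.38923928141593933, 0.23584666848182678), (0.17580588161945343, 0.12825556099414825), 0.5090588331222534)
   [-0.073, 0.043] 0.153;   [-0.073, 0.048] 0.169;   [-0.072, 0.038] 0.152;   [-0.072, 0.038] 0.164;   [-0.072, 0.041] 0.163;   [-0.072, 0.043] 0.161;   [-0.072, 0.043] 0.171;   [-0.072, 0.046] 0.157;   [-0.071, 0.041] 0.172;   [-0.071, 0.046] 0.165;   [-0.071, 0.049] 0.152;   [-0.07, 0.049] 0.169;   [-0.07, 0.051] 0.168;   [-0.07, 0.052] 0.156;   [-0.069, 0.036] 0.153;   [-0.069, 0.039] 0.166;   [-0.069, 0.044] 0.168;   [-0.068, 0.036] 0.162;   [-0.068, 0.036] 0.171;   [-0.068, 0.042] 0.167;   [-0.068, 0.047] 0.165;   [-0.067, 0.039] 0.168;   [-0.067, 0.044] 0.171;   [-0.067, 0.049] 0.168;   [-0.067, 0.052] 0.166;   [-0.066, 0.047] 0.166;   [-0.065, 0.047] 0.17;   [-0.065, 0.05] 0.167;   [-0.064
[... 2545 characters left out ...]

top fin 224 [[-0.07330496  0.02056625]
 [-0.022554    0.03617953]
 [ 0.05871336  0.13407052]] 0.1718782493131148
scene scoop all ((0.4501023292541504, 0.23504000902175903), (0.2996762692928314, 0.12986451387405396), 0.005509252659976482) 0.1182096975610166
 fin 43 [0.3159336 0.1803386 0.1047355] [0.3012649  0.17068569 0.0850987 ] [0.39638203 0.29954725 0.1182097 ] ((0.3544459342956543, 0.2326793670654297), (0.15722709894180298, 0.014122341759502888), 52.7735710144043)
scene post 71 [-0.07009362  0.03907512] [-0.0539057   0.05590448] [-0.05775708  0.05034481] 0.17019656756742751
scene fin 223 [[-0.03760087  0.02698386]
 [ 0.00351703  0.03581021]
 [ 0.05650579  0.13069041]] 0.1689752721687094
```

```bash
python3 - <<'E'
from h import *
z=np.load('pics/top0.npz'); im,d=z['im'],z['d']; W=cloud('top',d)
Z=W[...,2]; sub=np.zeros_like(Z,bool); sub[208:278,155:190]=1
s=sub&(Z>.012)&(d>0)&(Z<.13)
p=W[s]; print(s.sum(), cv2.minAreaRect(p[:,:2].astype(np.float32)))
f=sub&(Z>.095)&(im.max(-1)<75); q=W[f]; print('fin',f.sum(),q.mean(0),q.min(0),q.max(0),cv2.minAreaRect(q[:,:2].astype(np.float32)))
print(np.sort(Z[f])[-5:])
z=np.load('pics/scene0.npz'); im2,d2=z['im'],z['d']; W2=cloud('scene',d2)
Z=W2[...,2]; sub=np.zeros_like(Z,bool); sub[228:285,360:395]=1
f=sub&(Z>.095)&(im2.max(-1)<75); q=W2[f]; print('fin scene',f.sum(),q.mean(0),q.min(0),q.max(0),cv2.minAreaRect(q[:,:2].astype(np.float32)))
s=sub&(Z>.012)&(d2>0)&(Z<.13)
p=W2[s]; print(s.sum(), cv2.minAreaRect(p[:,:2].astype(np.float32)))
# obstacle positions
T=W[...,:2][(W[...,2]>.02)&(W[...,2]<.2)]
for n,(r0,r1,c0,c1) in dict(dish=(150,195,160,205),red=(255,315,195,240),beaker=(160,195,112,150),rack=(215,247,375,415),tray=(245,335,15,95)).items():
    m=np.zeros_like(W[...,2],bool); m[r0:r1,c0:c1]=1; m&=(W[...,2]>.015)&(d>0); print(n,W[m].min(0).round(3),W[m].max(0).round(3))
E
```

```text
844 ((0.41236579418182373, 0.3003862798213959), (0.15094803273677826, 0.041764624416828156), 3.159421443939209)
fin 122 [0.41164563 0.30235412 0.11274707] [0.38997133 0.29531529 0.09670951] [0.4341795  0.31147736 0.12329764] ((0.41204729676246643, 0.30333301424980164), (0.044200316071510315, 0.01578463800251484), 0.8584324717521667)
[0.12091315 0.12133849 0.12141826 0.12274308 0.12329764]
fin scene 73 [0.42188024 0.30698495 0.11158442] [0.39638203 0.29954725 0.09505053] [0.44174429 0.31314529 0.11974149] ((0.41895538568496704, 0.30656108260154724), (0.0454772412776947, 0.012916241772472858), 1.4053267240524292)
471 ((0.41565263271331787, 0.30625230073928833), (0.15510575473308563, 0.0341581366956234), 2.3010997772216797)
dish [0.568 0.24  0.015] [0.659 0.327 0.041]
red [0.221 0.099 0.015] [0.368 0.217 0.173]
beaker [0.545 0.379 0.015] [0.648 0.479 0.092]
rack [ 0.321 -0.346  0.019] [ 0.486 -0.138  0.675]
tray [0.172 0.518 0.015] [0.382 0.676 0.1  ]
```

```bash
python3 -m pendant '[[[0.5,0.9,0.2],-0.56,1],[[0.55,0.95,0.2],-0.56,1],[[0.55,0.95,0.2],-0.56,1],[[0.55,0.95,0.2],-0.56,1],[[0.55,0.95,0.2],-0.56,1],[[0.55,0.95,0],-0.56,1],[[0.55,0.95,0],-0.56,1],[[0.55,0.95,0],-0.56,1],[[0.55,0.95,0],-0.56,1],[[0.55,0.95,0],-0.56,1],[[0.55,0.95,0],-0.56,1],[[0.55,0.95,0],-0.6,1]]' 30; python3 - <<'E'
from h import *
print(mo(-.065,.0442))
E
```

```text
time_s: 1.1
position: [0.3977, -0.1699, 0.2612]
tool_rot: [[-0.976, -0.0, -0.217], [0.217, 0.0, -0.976], [0.0, -1.0, -0.0]]
ft_force: [0.5, 0.2, 0.7]
grip_width: 0.0852
[0.51425404 0.04197263]
```

```bash
python3 -m pendant '[[[0.486,0.883,0],0,1],[[0.486,0.883,0],0,1],[[0.486,0.883,0],0,1],[[0.486,0.883,0],0,1],[[0.486,0.883,0],0,1],[[0.486,0.883,0],0,1],[[0.486,0.883,0],0,1],[[0.486,0.883,0],0,1],[[0,0,0],0,1],[[0,0,0],0,1]]'; python3 - <<'E'
from h import *
im,d=shot('1','scene'); crop(im,160,310,200,410,3.8,'pics/s1.png')
E
```

```text
time_s: 1.93
position: [0.514, 0.0415, 0.2607]
tool_rot: [[-0.977, -0.001, -0.212], [0.212, 0.0, -0.977], [0.001, -1.0, 0.0]]
ft_force: [0.5, -0.7, -0.6]
grip_width: 0.0854
```

View pics/s1.png

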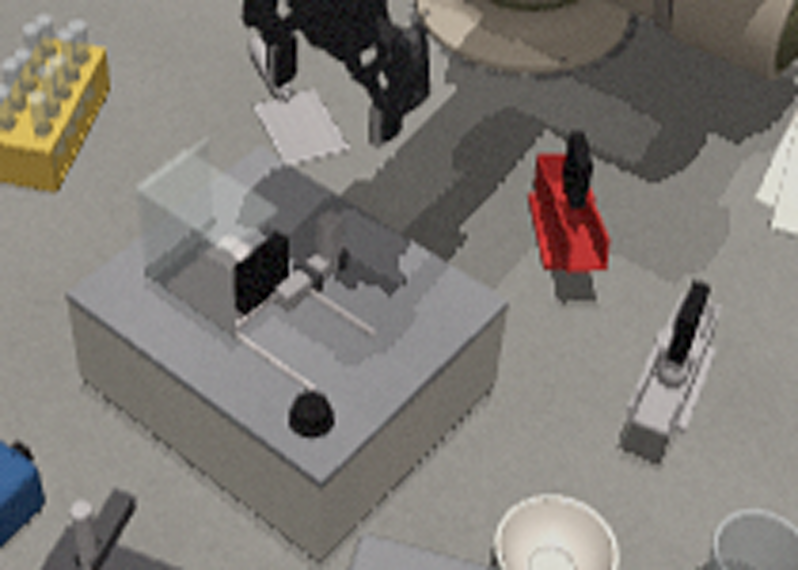

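The gripper straddles the bolt post (crop pixel ~325,235), and the guard is clear to its left. I'll lower and grip.

```bash
python3 -m pendant '[[[0,0,-0.8],0,1],[[0,0,-0.8],0,1],[[0,0,-0.8],0,1],[[0,0,-0.8],0,1],[[0,0,-0.8],0,1],[[0,0,-0.2],0,1],[[0,0,0],0,0],[[0,0,0],0,0],[[0,0,0],0,0],[[0,0,0],0,0],[[0,0,0],0,0],[[0,0,0],0,0]]' 30
```

```text
time_s: 2.98
position: [0.5149, 0.043, 0.1365]
tool_rot: [[-0.977, 0.004, -0.215], [0.215, 0.006, -0.977], [-0.002, -1.0, -0.007]]
ft_force: [3.0, 14.1, 2.7]
grip_width: 0.0155
```

```bash
python3 -m pendant '[[[-0.26,0.057,0],0,0],[[-0.26,0.057,0],0,0],[[-0.26,0.057,0],0,0],[[-0.26,0.057,0],0,0],[[-0.26,0.057,0],0,0],[[0,0,0],0,0]]'; python3 - <<'E'
from h import *
s=env.observe(); print(tomo(s['position'][:2]))
E
```

```text
time_s: 3.48
position: [0.4771, 0.0512, 0.1366]
tool_rot: [[-0.977, 0.009, -0.214], [0.214, 0.004, -0.977], [-0.008, -1.0, -0.006]]
ft_force: [9.2, 15.4, 0.5]
grip_width: 0.0158
[-0.10329885  0.04522626]
```

```bash
python3 -m pendant '[[[0,0,0],0,0.6],[[0,0,0],0,0.6],[[0,0,0],0,0.6],[[0,0,0.95],0,0.6],[[0,0,0.95],0,0.6],[[0,0,0.95],0,0.6],[[0,0,0.95],0,0.6],[[0.785,-0.366,0],0,0.6],[[0.785,-0.366,0],0,0.6],[[0.785,-0.366,0],0,0.6],[[0,0,0],0,0.6]]'; python3 - <<'E'
from h import *
s=env.observe(); print(tomo(s['position'][:2]),s['position'])
im,d=shot('2','scene'); crop(im,140,290,200,410,3.8,'pics/s2.png')
E
```

```text
time_s: 4.4
position: [0.5483, 0.0139, 0.2486]
tool_rot: [[-0.976, 0.0, -0.216], [0.216, -0.001, -0.976], [-0.001, -1.0, 0.001]]
ft_force: [-1.0, -0.6, 0.2]
grip_width: 0.0512
[-0.02567488  0.02411092] [0.54834306 0.01390174 0.24861284]
```

View pics/s2.png

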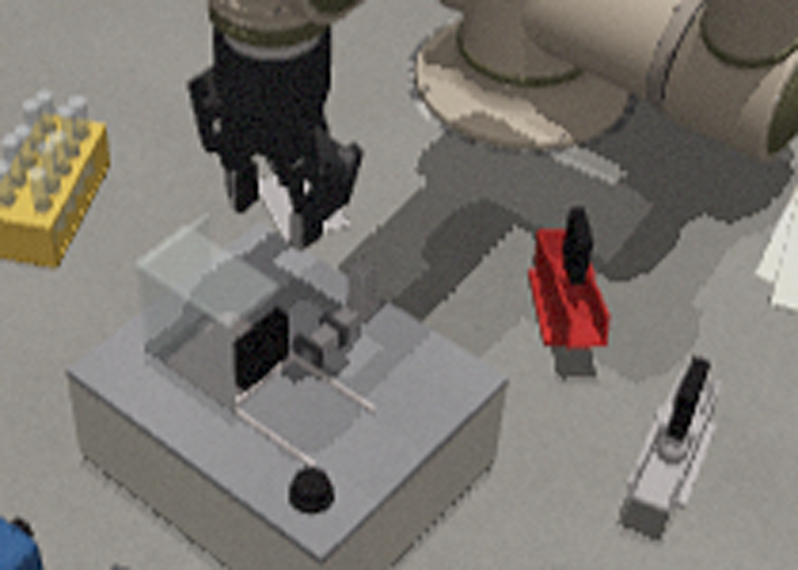

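The bolt is drawn: the post (~345,300) is clear of the cover. Next I'll lower onto the fin's front end, ahead of the roof edge.

```bash
python3 -m pendant '[[[-0.05,0.14,-0.6],0,0.6],[[0,0,-0.6],0,0.6],[[0,0,-0.6],0,0.6],[[0,0,-0.6],0,0.6],[[0,0,-0.5],0,0.6],[[0,0,-0.35],0,0.6],[[0,0,0],0,0.6]]'; python3 - <<'E'
from h import *
s=env.observe(); print(tomo(s['position'][:2]),s['position'])
im,d=shot('3','scene'); crop(im,140,290,200,410,3.8,'pics/s3.png')
E
```

```text
time_s: 5.03
position: [0.5423, 0.0207, 0.15]
tool_rot: [[-0.977, -0.004, -0.214], [0.214, 0.001, -0.977], [0.005, -1.0, 0.0]]
ft_force: [-0.2, 0.5, -0.0]
grip_width: 0.0513
[-0.03298641  0.02943145] [0.54234578 0.02066924 0.1499954 ]
```

View pics/s3.png

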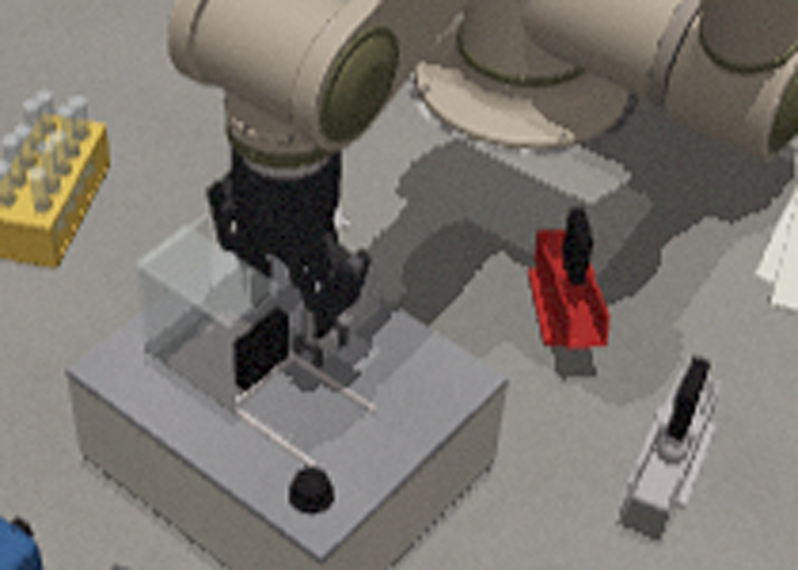

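```bash
python3 -m pendant '[[[0.17,-0.05,0],0,0.6],[[0,0,0],0,0.6],[[0,0,0],0,0],[[0,0,0],0,0],[[0,0,0],0,0],[[0,0,0],0,0],[[0,0,0],0,0]]' 40; python3 - <<'E'
from h import *
s=env.observe(); print(tomo(s['position'][:2]),s['position'])
E
```

```text
time_s: 5.67
position: [0.5493, 0.0188, 0.1523]
tool_rot: [[-0.977, 0.001, -0.214], [0.214, -0.0, -0.977], [-0.001, -1.0, -0.0]]
ft_force: [-1.6, 0.6, 3.8]
grip_width: 0.0128
[-0.0258262   0.02906087] [0.54925905 0.01876855 0.15228602]
```

```bash
python3 -m pendant '[[[0.064,0.293,0],0,0],[[0.064,0.293,0],0,0],[[0.064,0.293,0],0,0],[[0.064,0.293,0],0,0],[[0.064,0.293,0],0,0],[[0.064,0.293,0],0,0],[[0.064,0.293,0],0,0],[[0.064,0.293,0],0,0],[[0,0,0],0,0]]' 40; python3 - <<'E'
from h import *
s=env.observe(); print(tomo(s['position'][:2]),s['position'])
im,d=shot('4','scene'); crop(im,140,290,200,410,3.8,'pics/s4.png')
E
```

```text
time_s: 6.42
position: [0.5644, 0.0874, 0.1522]
tool_rot: [[-0.977, -0.001, -0.214], [0.214, -0.007, -0.977], [-0.0, -1.0, 0.007]]
ft_force: [-5.4, -15.3, 8.0]
grip_width: 0.0128
[-0.02575656  0.09933772] [0.56442996 0.0873884  0.1522148 ]
```

View pics/s4.png

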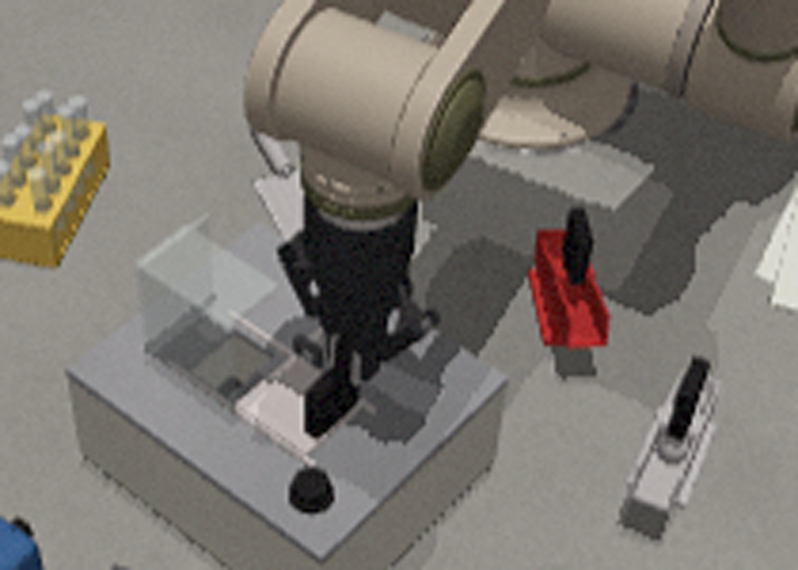

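```bash
python3 -m pendant '[[[0,0,0],0,0.6],[[0,0,0],0,0.6],[[0,0,0],0,0.6],[[0,0,0.9],0,0.8],[[0,0,0.9],0,0.8],[[0,0,0.9],0,0.8],[[-0.6,0.9,0],0.385,0.8],[[-0.6,0.9,0],0.385,0.8],[[-0.6,0.9,0],0.385,0.8],[[-0.6,0.9,0],0.385,0.8]]'; python3 -m pendant '[[[-0.65,0.9,0],0.385,0.8],[[-0.65,0.9,0],0.385,0.8],[[-0.65,0.9,0],0.385,0.8],[[-0.65,0.9,0],0.385,0.8],[[0,0,0],0,0.8],[[0,0,0],0,0.8]]'; python3 - <<'E'
from h import *
im,d=shot('5','top'); crop(im,130,310,130,340,3.5,'pics/t5.png')
im,d=shot('5','scene'); crop(im,140,290,220,430,3.8,'pics/s5.png')
E
```

```text
time_s: 7.3
position: [0.4916, 0.1985, 0.2327]
tool_rot: [[-0.997, -0.0, -0.08], [0.08, 0.001, -0.997], [0.0, -1.0, -0.001]]
ft_force: [-0.0, 1.1, 0.0]
grip_width: 0.0685
time_s: 7.8
position: [0.4136, 0.3064, 0.2328]
tool_rot: [[-0.998, 0.0, 0.056], [-0.056, 0.0, -0.998], [-0.0, -1.0, -0.0]]
ft_force: [0.1, -0.3, -0.9]
grip_width: 0.0685
```

View pics/t5.png

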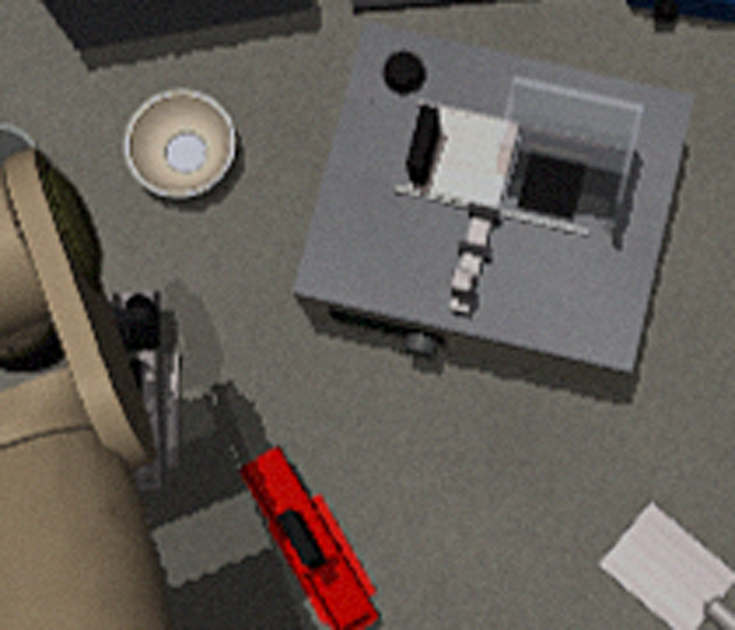

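View pics/s5.png

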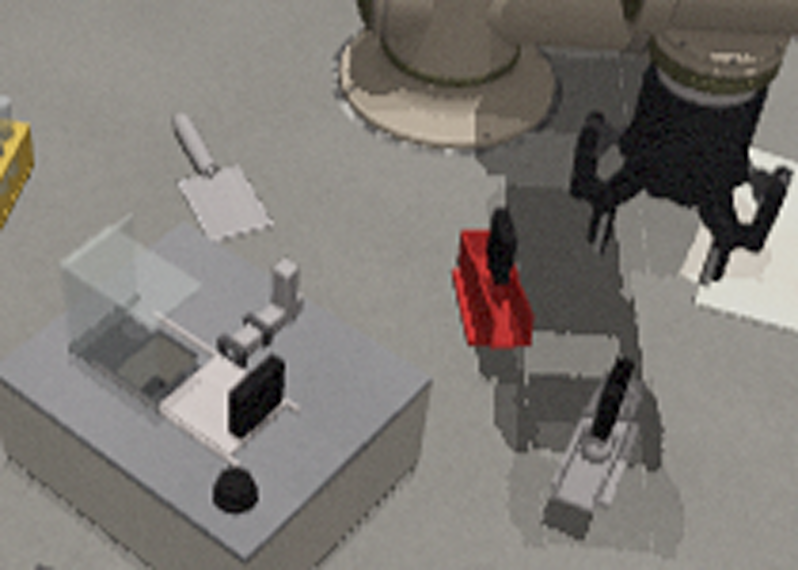

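The mouth is open and the bolt and cover are both out of the way. The grey trough with balls (top crop ~135,390) is the scoop; the one at ~310,540 is the red decoy. Lowering onto the grey fin.

```bash
python3 -m pendant '[[[0,-0.07,-0.9],0,0.8],[[-0.03,0,-0.9],0,0.8],[[0,0,-0.9],0,0.8],[[0,0,-0.9],0,0.8],[[0,0,-0.9],0,0.8],[[0,0,-0.75],0,0.8],[[0,0,0],0,0.8],[[0,0,0],0,0.8]]'; python3 - <<'E'
from h import *
im,d=shot('6','scene'); crop(im,140,290,220,430,3.8,'pics/s6.png')
E
```

```text
time_s: 8.57
position: [0.4142, 0.3022, 0.075]
tool_rot: [[-0.999, -0.002, 0.051], [-0.051, -0.001, -0.999], [0.002, -1.0, 0.001]]
ft_force: [-0.3, -0.2, 0.1]
grip_width: 0.068
```

View pics/s6.png

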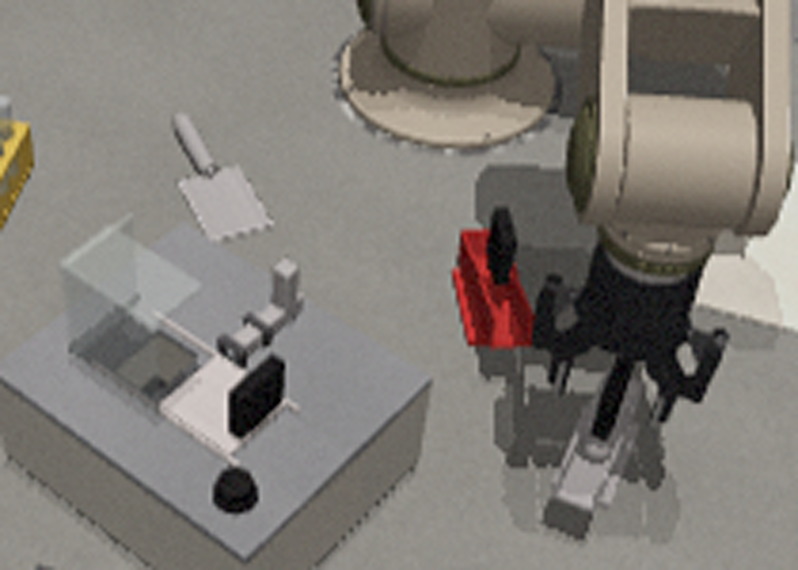

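```bash
python3 -m pendant '[[[0,0,0],0,0],[[0,0,0],0,0],[[0,0,0],0,0],[[0,0,0],0,0],[[0,0,0],0,0],[[0,0,0],0,0],[[0,0,0],0,0],[[0,0,0.2],0,0],[[0,0,0.3],0,0],[[0,0,0.3],0,0],[[0,0,0.3],0,0],[[0,0,0],0,0]]' 30; python3 - <<'E'
from h import *
im,d=shot('7','scene'); crop(im,140,290,220,430,3.8,'pics/s7.png')
E
```

```text
time_s: 9.62
position: [0.4144, 0.3033, 0.1104]
tool_rot: [[-0.999, 0.003, 0.053], [-0.053, 0.001, -0.999], [-0.003, -1.0, -0.001]]
ft_force: [0.8, 1.0, -4.1]
grip_width: 0.0136
```

View pics/s7.png

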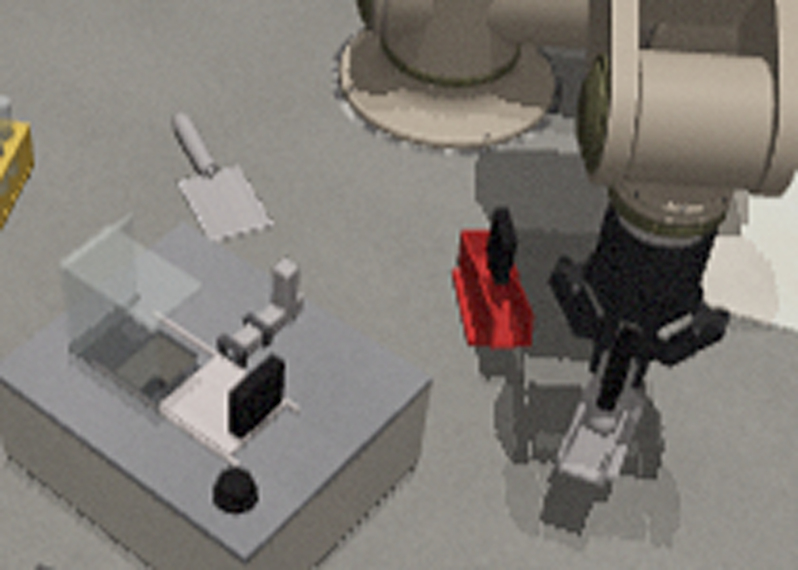

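```bash
python3 -m pendant '[[[0,0,0.5],0,0],[[0,0,0.8],0,0],[[0,0,0.8],0,0],[[0,0,0.8],0,0],[[0,0,0.8],0,0],[[0,0,0.8],0,0],[[0.1,-0.2,0.5],0,0],[[0.2,-0.4,0.1],-0.2,0],[[0.3,-0.6,0],-0.27,0],[[0.3,-0.6,0],-0.27,0],[[0.3,-0.6,0],-0.27,0],[[0.3,-0.6,0],-0.27,0]]'; python3 -m pendant '[[[0.3,-0.6,0],-0.27,0],[[0.3,-0.6,0],-0.27,0],[[0.3,-0.6,0],-0.27,0],[[0.3,-0.6,0],-0.27,0],[[0.3,-0.6,0],-0.27,0],[[0.3,-0.6,0],-0.27,0],[[0.3,-0.6,0],-0.27,0],[[0.2,-0.4,0],0,0],[[0.1,-0.2,0],0,0],[[0,0,0],0,0],[[0,0,0],0,0]]'; python3 - <<'E'
from h import *
s=env.observe(); print(tomo(s['position'][:2]),s['position'],s['q'])
im,d=shot('8','scene'); crop(im,100,290,190,430,3.3,'pics/s8.png')
E
```

```text
time_s: 10.67
position: [0.4586, 0.212, 0.2608]
tool_rot: [[-0.998, -0.001, -0.06], [0.06, -0.0, -0.998], [0.001, -1.0, 0.0]]
ft_force: [0.7, -0.4, -4.9]
grip_width: 0.0138
time_s: 11.58
position: [0.5304, 0.0694, 0.2611]
tool_rot: [[-0.975, -0.001, -0.222], [0.222, 0.001, -0.975], [0.001, -1.0, -0.0]]
ft_force: [-0.7, -0.5, -5.2]
grip_width: 0.0134
[-0.05516888  0.07443303] [0.5303527  0.06938649 0.26108292] [-5.24855504e+00  1.91566131e+01  7.34546634e+01  2.45849655e-02
  8.74357630e+01  9.75608353e+01]
```

View pics/s8.png

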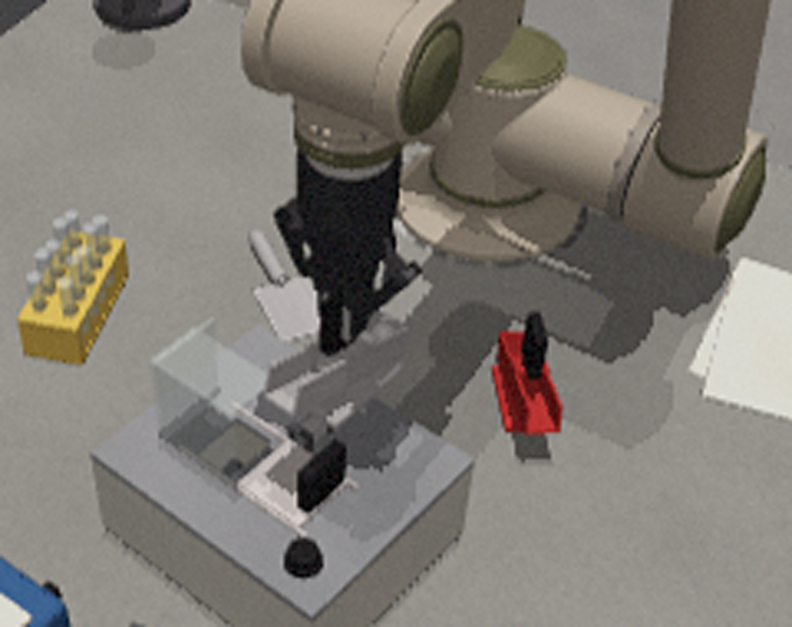

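```bash
python3 -m pendant '[[[0.11,-0.2,-0.1],0,0],[[0.11,-0.2,-0.2],0,0],[[0,0,-0.2],0,0],[[0,0,-0.1],0,0],[[0,0,0],0,0]]' 25; python3 -m pendant '[[[0,0,-0.05],0,0],[[0,0,0],0,0]]' 25;python3 -m pendant '[[[0,0,-0.05],0,0],[[0,0,0],0,0]]' 25;python3 -m pendant '[[[0,0,-0.05],0,0],[[0,0,0],0,0]]' 25; python3 - <<'E'
from h import *
s=env.observe(); print(tomo(s['position'][:2]),s['position'],s['ft_force'],s['wrist_torque'])
im,d=shot('9','scene'); crop(im,100,290,190,430,3.3,'pics/s9.png')
E
```

```text
time_s: 12.05
position: [0.5377, 0.0568, 0.2434]
tool_rot: [[-0.975, 0.001, -0.222], [0.222, -0.0, -0.975], [-0.001, -1.0, 0.0]]
ft_force: [0.9, -1.4, -2.4]
grip_width: 0.0138
time_s: 12.22
position: [0.538, 0.0569, 0.243]
tool_rot: [[-0.975, 0.003, -0.222], [0.222, -0.001, -0.975], [-0.004, -1.0, -0.0]]
ft_force: [2.4, -2.0, 5.1]
grip_width: 0.0135
time_s: 12.38
position: [0.5387, 0.0568, 0.2424]
tool_rot: [[-0.975, 0.006, -0.222], [0.222, -0.001, -0.975], [-0.006, -1.0, -0.0]]
ft_force: [4.1, -0.1, 9.4]
grip_width: 0.0136
time_s: 12.55
position: [0.5394, 0.0567, 0.2418]
tool_rot: [[-0.975, 0.009, -0.222], [0.222, -0.001, -0.975], [-0.009, -1.0, -0.001]]
ft_force: [4.9, -0.5, 14.2]
grip_width: 0.0135
[-0.04361255  0.06394915] [0.53938597 0.05666404 0.24182503] [ 4.88498372 -0.50256593 14.24600286] [-0.3679824  -0.34064069  0.11975844]
```

View pics/s9.png

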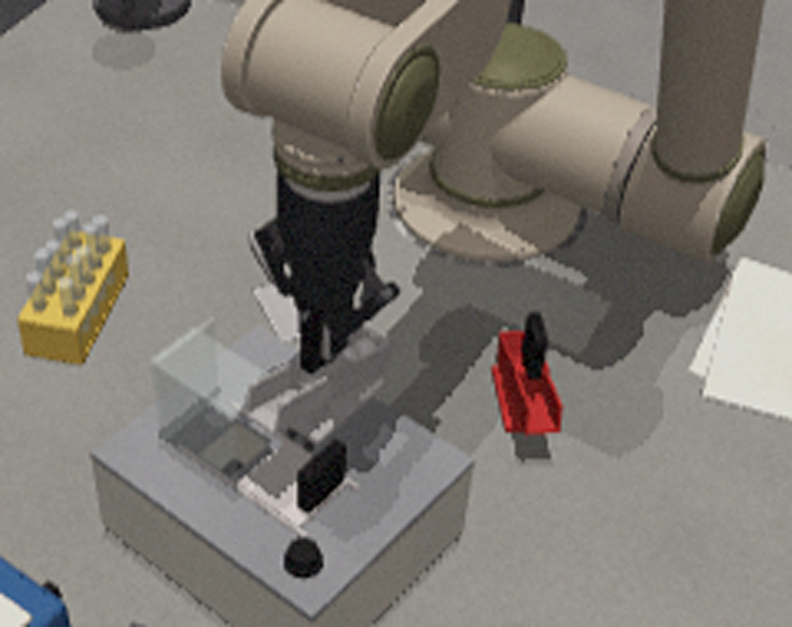

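```bash
python3 -m pendant '[[[0,0,-0.05],0,0],[[0,0,0],0,0]]' 20;python3 -m pendant '[[[0,0,-0.1],0,0],[[0,0,0],0,0]]' 20;python3 -m pendant '[[[0,0,-0.1],0,0],[[0,0,0],0,0]]' 20; python3 - <<'E'
from h import *
s=env.observe(); print(tomo(s['position'][:2]),s['position'],s['ft_force'],s['wrist_torque'])
im,d=shot('10','scene'); crop(im,100,290,190,430,3.3,'pics/s10.png')
E
```

```text
time_s: 12.77
position: [0.5402, 0.0565, 0.2411]
tool_rot: [[-0.975, 0.012, -0.222], [0.222, -0.002, -0.975], [-0.012, -1.0, -0.001]]
ft_force: [7.3, -1.4, 17.3]
grip_width: 0.0134
time_s: 12.93
position: [0.5418, 0.0562, 0.2395]
tool_rot: [[-0.975, 0.017, -0.222], [0.222, -0.003, -0.975], [-0.018, -1.0, -0.001]]
ft_force: [11.1, -1.6, 23.7]
grip_width: 0.0134
time_s: 13.1
position: [0.5432, 0.056, 0.2377]
tool_rot: [[-0.975, 0.022, -0.222], [0.222, -0.003, -0.975], [-0.023, -1.0, -0.002]]
ft_force: [15.6, -2.4, 27.7]
grip_width: 0.0133
[-0.03973476  0.06410225] [0.54320606 0.05598021 0.23772899] [15.59587507 -2.36641756 27.6624999 ] [-0.75485334 -2.17315713  0.17807543]
```

View pics/s10.png

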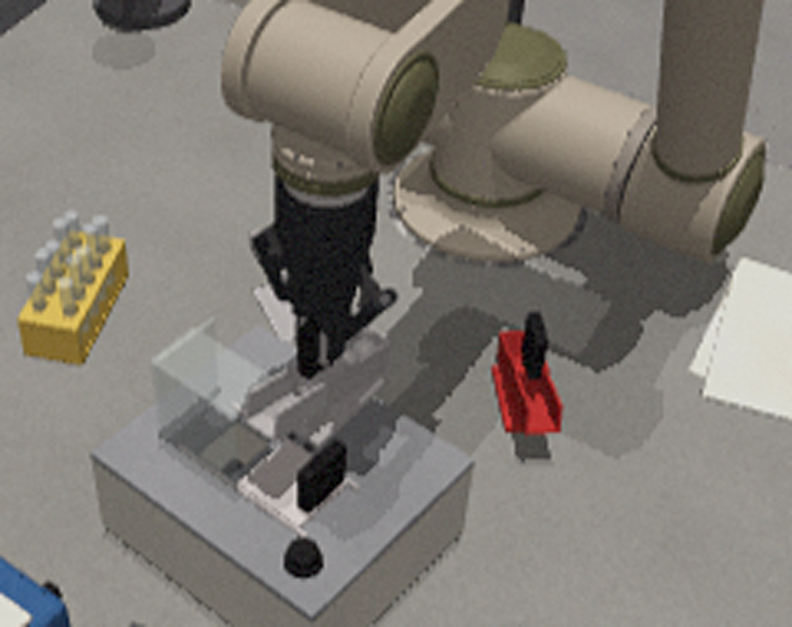

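```bash
python3 -m pendant '[[[0.13,-0.03,0],0,0],[[0,0,0],0,0]]' 20;python3 -m pendant '[[[0.13,-0.03,0],0,0],[[0,0,0],0,0]]' 20; python3 -m pendant '[[[0.13,-0.03,-0.03],0,0],[[0,0,0],0,0]]' 20; python3 - <<'E'
from h import *
s=env.observe(); print(tomo(s['position'][:2]),s['position'],s['ft_force'],s['wrist_torque'])
im,d=shot('11','scene'); crop(im,100,290,190,430,3.3,'pics/s11.png')
E
```

```text
time_s: 13.32
position: [0.5455, 0.0553, 0.2362]
tool_rot: [[-0.975, 0.016, -0.222], [0.222, -0.002, -0.975], [-0.016, -1.0, -0.001]]
ft_force: [10.1, -1.3, 23.2]
grip_width: 0.0135
time_s: 13.48
position: [0.548, 0.0546, 0.2346]
tool_rot: [[-0.975, 0.01, -0.222], [0.222, -0.002, -0.975], [-0.011, -1.0, -0.001]]
ft_force: [7.5, -0.7, 15.3]
grip_width: 0.0137
time_s: 13.65
position: [0.5509, 0.0539, 0.2326]
tool_rot: [[-0.975, 0.007, -0.222], [0.222, -0.001, -0.975], [-0.007, -1.0, -0.001]]
ft_force: [4.9, -0.2, 11.4]
grip_width: 0.0134
[-0.03178678  0.06372568] [0.55088741 0.05390437 0.23259512] [ 4.93252685 -0.17477154 11.37774224] [-0.28007232 -0.1907222   0.12251664]
```

View pics/s11.png

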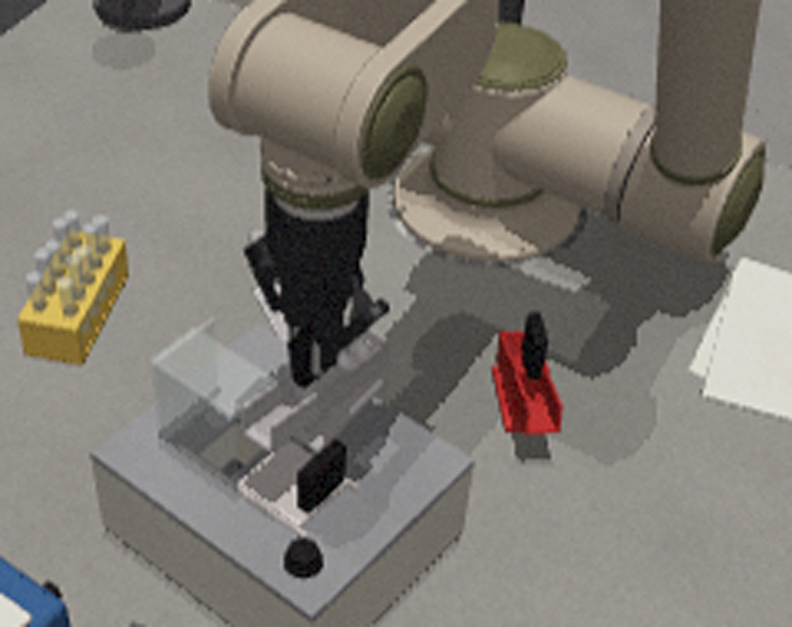

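```bash
cat >> h.py <<'E'
def profile(n,d,im,G,yaw,zmin=.12,half=.026):
    """scoop-frame profile: along u (rel G) vs z; returns pts"""
    W=cloud(n,d); u=np.array([np.cos(yaw),np.sin(yaw)]); nn=np.array([-u[1],u[0]])
    r=W[...,:2]-np.asarray(G)[:2]; a=r@u; b=r@nn
    m=(d>0)&(np.abs(b)<half)&(a>-.14)&(a<.12)&(W[...,2]>zmin)&(W[...,2]<.30)
    return a[m],b[m],W[m][:,2],im[m]
E
python3 - <<'E'
from h import *
z=np.load('pics/scene11.npz'); s=env.observe()
a,b,Z,c=profile('scene',z['d'],z['im'],s['position'],np.radians(-12.8))
br=c.max(-1)>70
for lo in np.arange(-.11,.10,.01):
    k=(a>=lo)&(a<lo+.01)&br&(Z<.26)
    if k.sum()>3: print(round(lo+.005,3),k.sum(),np.percentile(Z[k],[5,50,95]).round(4), b[k][np.argmax(Z[k])].round(3))
E
```

```text
-0.085 25 [0.1897 0.2005 0.2085] -0.003
-0.075 30 [0.1774 0.1983 0.2088] 0.007
-0.065 55 [0.1715 0.2009 0.2093] 0.019
-0.055 40 [0.1679 0.1899 0.21  ] 0.017
-0.045 53 [0.1675 0.1955 0.2103] 0.016
-0.035 46 [0.164  0.1886 0.2116] 0.019
-0.025 41 [0.1628 0.1858 0.2168] 0.018
-0.015 55 [0.1624 0.1937 0.2189] 0.017
-0.005 49 [0.1608 0.1891 0.2209] 0.019
0.005 82 [0.1598 0.2028 0.2494] -0.022
0.015 103 [0.1553 0.1974 0.2206] 0.012
0.025 55 [0.1879 0.2001 0.2195] -0.004
0.035 55 [0.189  0.2062 0.2198] -0.012
0.045 61 [0.1919 0.2077 0.2212] -0.012
0.055 66 [0.1919 0.2044 0.2218] 0.018
0.065 85 [0.1755 0.1974 0.2204] -0.013
0.075 30 [0.1258 0.1747 0.2133] -0.025
```

```bash
python3 -m pendant '[[[0,0,0.3],0,0],[[0,0,0.5],0,0],[[-0.1,0.02,0.3],0,0],[[-0.2,0.045,0],0,0],[[-0.3,0.065,0],0,0],[[-0.3,0.065,0],0,0],[[-0.3,0.065,0],0,0],[[-0.3,0.065,0],0,0],[[-0.3,0.065,0],0,0],[[-0.2,0.045,0],0,0],[[-0.1,0.02,0],0,0],[[0,0,0],0,0]]' 35; python3 -m pendant '[[[-0.02,-0.15,0],0,0],[[-0.08,-0.35,0],0,0],[[-0.08,-0.35,0],0,0],[[-0.08,-0.35,0],0,0],[[-0.08,-0.35,0],0,0],[[-0.08,-0.35,0],0,0],[[-0.05,-0.2,0],0,0],[[0,0,0],0,0],[[0,0,0],0,0]]' 35; python3 - <<'E'
from h import *
s=env.observe(); print(tomo(s['position'][:2]),s['position'],s['ft_force'],s['wrist_torque'])
im,d=shot('12','scene'); crop(im,100,290,190,430,3.3,'pics/s12.png')
im,d=shot('12','top'); crop(im,130,310,180,340,3.6,'pics/t12.png')
E
```

```text
time_s: 14.7
position: [0.4854, 0.0681, 0.2636]
tool_rot: [[-0.975, 0.0, -0.222], [0.222, -0.0, -0.975], [-0.0, -1.0, -0.0]]
ft_force: [0.9, -0.2, -4.6]
grip_width: 0.0136
time_s: 15.45
position: [0.4719, 0.0046, 0.2635]
tool_rot: [[-0.975, 0.0, -0.223], [0.223, 0.0, -0.975], [-0.0, -1.0, -0.0]]
ft_force: [-0.4, 0.3, -5.0]
grip_width: 0.0131
[-0.09836015 -0.00143231] [0.47186671 0.00457581 0.26347291] [-0.40381188  0.33395223 -5.03835969] [ 0.01814895 -0.060954    0.01349707]
```

View pics/s12.png

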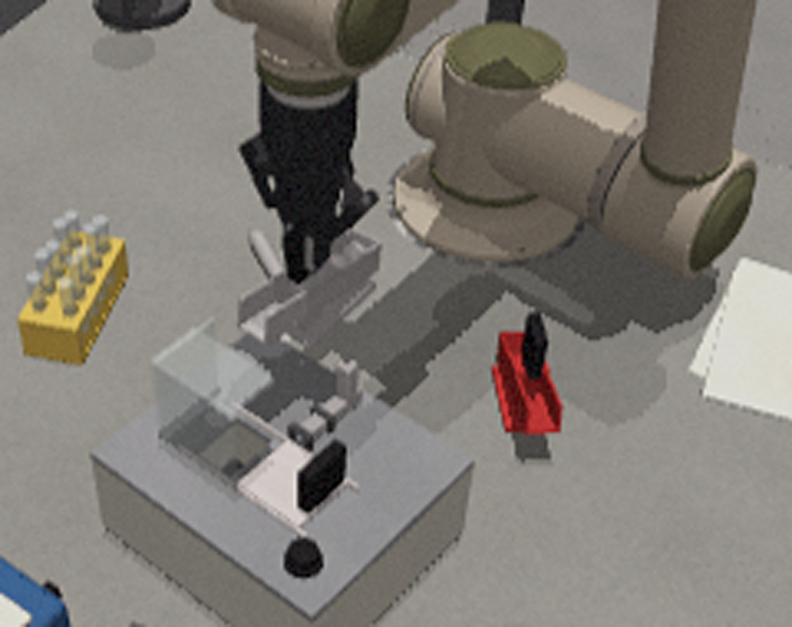

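View pics/t12.png

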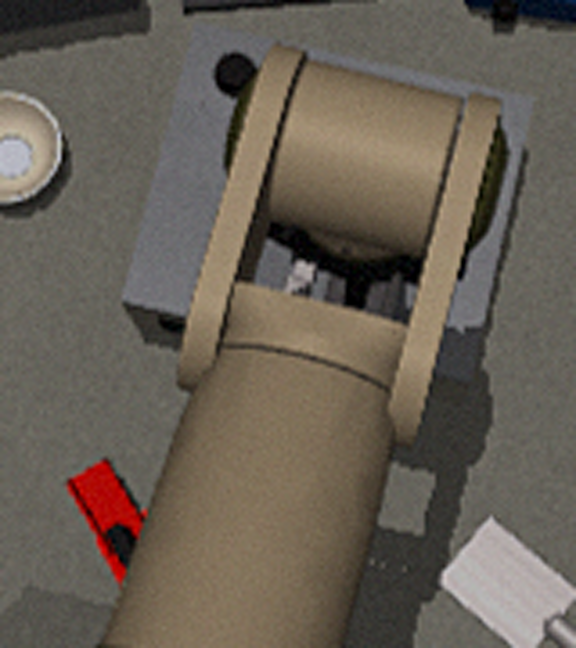

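```bash
cat >> h.py <<'E'
def wall_tilt(d,im,G,yaw):
    a,b,Z,c=profile('scene',d,im,G,yaw); br=c.max(-1)>70; P=[]
    for lo in np.arange(-.075,.065,.01):
        k=(a>=lo)&(a<lo+.01)&br&(np.abs(b)<.022)
        k&=Z<G[2]+.0187-.005+.012
        if k.sum()>8 and not (-.03<lo<.03): P.append((lo+.005,np.percentile(Z[k],93)))
    P=np.array(P); f=np.polyfit(P[:,0],P[:,1],1); return 15-np.degrees(np.arctan(f[0])),f,P
def post(d):
    w=cloud('scene',d); q=tomo(w[...,:2].reshape(-1,2)).reshape(420,560,2); Z=w[...,2]
    m=(d>0)&(Z>.140)&(Z<.172)&(q[...,0]<-.04)&(q[...,0]>-.125)&(q[...,1]>.03)&(q[...,1]<.065)
    return m.sum(),q[m].min(0),q[m].max(0),np.median(q[m],0)
E
python3 - <<'E'
from h import *
s=env.observe(); z=np.load('pics/scene12.npz')
print(post(z['d'])); z0=np.load('pics/scene5.npz');print(post(z0['d']))
print(wall_tilt(z['d'],z['im'],s['position'],np.radians(-12.8)))
E
```

```text
(np.int64(57), array([-0.10995937,  0.04037199]), array([-0.09289989,  0.05526257]), array([-0.09703557,  0.05056877]))
(np.int64(60), array([-0.10834129,  0.03923279]), array([-0.09184767,  0.05655271]), array([-0.09676069,  0.05063189]))
(np.float64(9.267179829272159), array([0.10039183, 0.24509814]), array([[-0.07      ,  0.23891938],
       [-0.06      ,  0.23840583],
       [-0.05      ,  0.23997375],
       [-0.04      ,  0.23967264],
       [-0.03      ,  0.24269595],
       [ 0.04      ,  0.25005848],
       [ 0.05      ,  0.25223855],
       [ 0.06      ,  0.25152932],
       [ 0.07      ,  0.24937764]]))
```

```bash
python3 -m pendant '[[[0.09,-0.02,-0.2],0,0],[[0.09,-0.02,-0.4],0,0],[[0.09,-0.02,-0.5],0,0],[[0,0,-0.5],0,0],[[0,0,-0.4],0,0],[[0,0,-0.25],0,0],[[0,0,-0.05],0,0],[[0,0,0],0,0]]' 25; python3 -m pendant '[[[0,0,-0.06],0,0],[[0,0,0],0,0]]' 20;  python3 -m pendant '[[[0,0,-0.06],0,0],[[0,0,0],0,0]]' 20; python3 -m pendant '[[[0,0,-0.06],0,0],[[0,0,0],0,0]]' 20; python3 - <<'E'
from h import *
s=env.observe(); print(tomo(s['position'][:2]),s['position'],s['ft_force'],s['wrist_torque'])
E
```

```text
time_s: 16.22
position: [0.4801, 0.0033, 0.1942]
tool_rot: [[-0.975, -0.001, -0.222], [0.222, 0.0, -0.975], [0.001, -1.0, -0.0]]
ft_force: [0.4, 0.4, -4.1]
grip_width: 0.0133
time_s: 16.38
position: [0.4803, 0.0031, 0.193]
tool_rot: [[-0.975, 0.001, -0.222], [0.222, -0.0, -0.975], [-0.001, -1.0, -0.0]]
ft_force: [-0.6, -0.5, -5.2]
grip_width: 0.0137
time_s: 16.55
position: [0.48, 0.0031, 0.1909]
tool_rot: [[-0.975, 0.0, -0.222], [0.222, -0.0, -0.975], [-0.0, -1.0, -0.0]]
ft_force: [-0.3, 0.2, -5.0]
grip_width: 0.0132
time_s: 16.72
position: [0.4799, 0.0031, 0.1889]
tool_rot: [[-0.975, -0.0, -0.222], [0.222, 0.0, -0.975], [0.0, -1.0, -0.0]]
ft_force: [-0.3, 0.2, -5.9]
grip_width: 0.0134
[-0.09019099 -0.00114368] [0.47990703 0.0031021  0.18887146] [-0.25961603  0.1991197  -5.87216155] [-0.00306459 -0.08678836  0.01842261]
```

```bash
python3 -m pendant '[[[0,0,-0.05],0,0],[[0,0,0],0,0]]' 20;  python3 -m pendant '[[[0,0,-0.05],0,0],[[0,0,0],0,0]]' 20;
```

```text
time_s: 16.88
position: [0.4801, 0.0031, 0.1885]
tool_rot: [[-0.975, 0.001, -0.222], [0.222, -0.0, -0.975], [-0.001, -1.0, 0.0]]
ft_force: [-2.8, 0.2, 4.2]
grip_width: 0.0133
time_s: 17.05
position: [0.4802, 0.003, 0.1883]
tool_rot: [[-0.975, 0.003, -0.222], [0.222, -0.001, -0.975], [-0.003, -1.0, 0.0]]
ft_force: [-6.9, 1.6, 16.2]
grip_width: 0.0134
```

```bash
python3 -m pendant '[[[0.13,-0.03,0],0,0],[[0,0,0],0,0]]' 20;  python3 -m pendant '[[[0.13,-0.03,0],0,0],[[0,0,0],0,0]]' 20; python3 - <<'E'
from h import *
im,d=shot('13','scene'); crop(im,100,290,190,430,3.3,'pics/s13.png')
s=env.observe(); print(tomo(s['position'][:2]),wall_tilt(d,im,s['position'],np.radians(-12.8))[0])
E
```

```text
time_s: 17.22
position: [0.4843, 0.002, 0.1885]
tool_rot: [[-0.975, 0.003, -0.222], [0.222, -0.001, -0.975], [-0.003, -1.0, 0.0]]
ft_force: [-7.7, 1.3, 18.6]
grip_width: 0.0136
time_s: 17.38
position: [0.4884, 0.0011, 0.1885]
tool_rot: [[-0.975, 0.003, -0.222], [0.222, -0.001, -0.975], [-0.003, -1.0, 0.0]]
ft_force: [-6.0, 1.7, 17.6]
grip_width: 0.0136
[-0.08156272 -0.00125534] 8.848905067328857
```

View pics/s13.png

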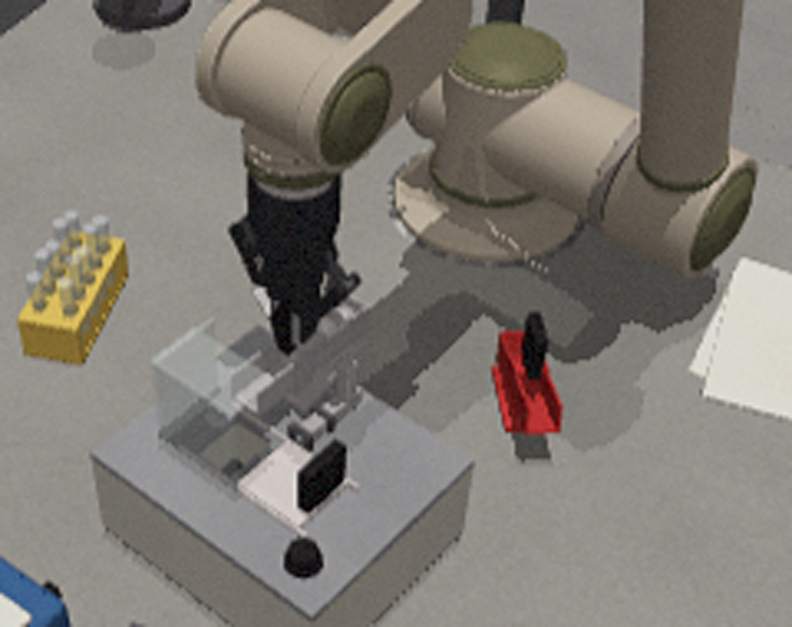

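```bash
python3 -m pendant '[[[-0.1,0.02,0.15],0,0],[[-0.2,0.04,0.15],0,0],[[-0.15,0.03,0.4],0,0],[[0,0,0.6],0,0],[[0,0,0.6],0,0],[[0,0,0.5],0,0],[[0.04,0.2,0.1],0,0],[[0.07,0.33,0],0,0],[[0.07,0.33,0],0,0],[[0.07,0.33,0],0,0],[[0.07,0.33,0],0,0],[[0.07,0.33,0],0,0]]' 30; python3 -m pendant '[[[0.05,0.25,0],0,0],[[0.1,-0.02,0],0,0],[[0.2,-0.045,0],0,0],[[0.3,-0.065,0],0,0],[[0.3,-0.065,0],0,0],[[0.3,-0.065,0],0,0],[[0.3,-0.065,0],0,0],[[0.3,-0.065,0],0,0],[[0.2,-0.045,0],0,0],[[0.1,-0.02,0],0,0],[[0,0,0],0,0]]' 30; python3 - <<'E'
from h import *
im,d=shot('14','scene'); crop(im,100,290,190,430,3.3,'pics/s14.png')
s=env.observe(); print(tomo(s['position'][:2]),wall_tilt(d,im,s['position'],np.radians(-12.8))[0])
E
```

```text
time_s: 18.43
position: [0.486, 0.0609, 0.2603]
tool_rot: [[-0.975, -0.001, -0.221], [0.221, 0.0, -0.975], [0.001, -1.0, 0.0]]
ft_force: [-0.3, -0.1, -5.7]
grip_width: 0.0134
time_s: 19.35
position: [0.551, 0.0531, 0.2607]
tool_rot: [[-0.975, -0.0, -0.222], [0.222, 0.0, -0.975], [0.0, -1.0, 0.0]]
ft_force: [-0.9, 0.6, -6.5]
grip_width: 0.0138
[-0.03198733  0.06306149] 18.720061874314244
```

View pics/s14.png

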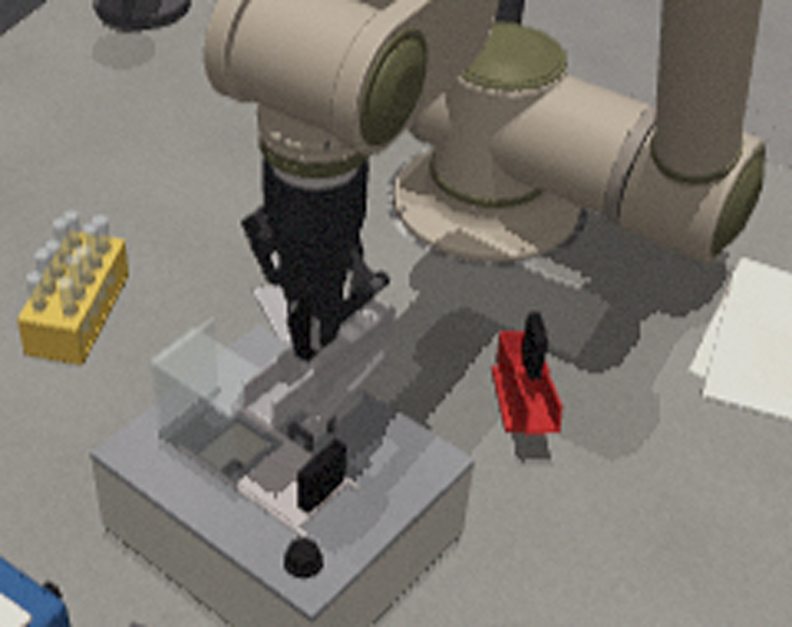

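```bash
python3 - <<'E'
from h import *
z=np.load('pics/scene14.npz'); s=env.observe()
for n,off in(('14',0),):
  a,b,Z,c=profile('scene',z['d'],z['im'],s['position'],np.radians(-12.8)); br=c.max(-1)>70
  for lo in np.arange(-.1,.1,.01):
    k=(a>=lo)&(a<lo+.01)&br&(Z<.2607+.02)
    if k.sum()>3: print(round(lo+.005,3),k.sum(),np.percentile(Z[k],[50,85,93,97]).round(4), Z[k].max().round(4), b[k][np.argmax(Z[k])].round(3))
E
```

```text
-0.085 41 [0.2362 0.2432 0.2447 0.245 ] 0.2453 0.018
-0.075 46 [0.2234 0.238  0.2429 0.2459] 0.2463 0.02
-0.065 64 [0.231  0.2378 0.2414 0.2445] 0.2452 0.018
-0.055 46 [0.2154 0.2381 0.2429 0.2433] 0.2439 0.016
-0.045 60 [0.2272 0.2393 0.241  0.2443] 0.2463 0.018
-0.035 42 [0.2183 0.2376 0.2406 0.2429] 0.2443 0.019
-0.025 64 [0.198  0.2425 0.2485 0.2491] 0.2504 0.018
-0.015 68 [0.2008 0.2462 0.2491 0.2504] 0.2524 0.014
-0.005 55 [0.2219 0.2474 0.2487 0.2501] 0.2502 0.013
0.005 95 [0.224  0.2453 0.2491 0.2682] 0.2753 0.012
0.015 83 [0.231  0.2461 0.2707 0.2768] 0.2803 0.013
0.025 58 [0.2286 0.2434 0.245  0.2456] 0.2473 -0.013
0.035 54 [0.2289 0.2428 0.2455 0.246 ] 0.2483 0.017
0.045 57 [0.2277 0.2439 0.2459 0.2469] 0.2479 -0.014
0.055 75 [0.2253 0.2433 0.2454 0.2464] 0.2485 -0.015
0.065 57 [0.2178 0.2348 0.242  0.2459] 0.2482 0.017
0.075 37 [0.1763 0.2044 0.2096 0.2128] 0.2163 -0.026
```

```bash
python3 - <<'E'
from h import *
for n,P in(('12',[.47186671,.00457581,.26347]),('13',[.4884,.0011,.1885]),('14',[.551,.0531,.2607])):
  z=np.load(f'pics/scene{n}.npz')
  a,b,Z,c=profile('scene',z['d'],z['im'],P,np.radians(-12.8)); br=c.max(-1)>70; Q=[]
  for lo in np.arange(-.09,.07,.01):
    k=(a>=lo)&(a<lo+.01)&br&(Z<P[2]+.02)&(b>.010)&(b<.022)
    if k.sum()>3: Q.append((round(lo+.005,3),round(float(Z[k].max()-P[2]),4)))
  print(n,Q)
E
```

```text
12 [(np.float64(-0.085), -0.0253), (np.float64(-0.075), -0.0228), (np.float64(-0.065), -0.0234), (np.float64(-0.055), -0.0221), (np.float64(-0.045), -0.0191), (np.float64(-0.035), -0.0193), (np.float64(-0.025), -0.0155), (np.float64(-0.015), -0.0132), (np.float64(-0.005), -0.0122), (np.float64(0.005), 0.0176), (np.float64(0.015), 0.0105), (np.float64(0.025), -0.0132), (np.float64(0.035), -0.0143), (np.float64(0.045), -0.0107), (np.float64(0.055), -0.0109), (np.float64(0.065), -0.0083)]
13 [(np.float64(-0.085), -0.0152), (np.float64(-0.075), -0.0187), (np.float64(-0.065), -0.0146), (np.float64(-0.055), -0.0149), (np.float64(-0.045), -0.0157), (np.float64(-0.035), -0.0146), (np.float64(-0.025), -0.0107), (np.float64(-0.015), -0.0107), (np.float64(-0.005), -0.0091), (np.float64(0.005), 0.0174), (np.float64(0.015), 0.0191), (np.float64(0.025), -0.0147), (np.float64(0.035), -0.0124), (np.float64(0.045), -0.0168), (np.float64(0.055), -0.0188), (np.float64(0.065), -0.018)]
14 [(np.float64(-0.085), -0.0154), (np.float64(-0.075), -0.0144), (np.float64(-0.065), -0.0155), (np.float64(-0.055), -0.0168), (np.float64(-0.045), -0.0144), (np.float64(-0.035), -0.0164), (np.float64(-0.025), -0.0103), (np.float64(-0.015), -0.0083), (np.float64(-0.005), -0.0105), (np.float64(0.005), 0.0146), (np.float64(0.015), 0.0196), (np.float64(0.025), -0.0152), (np.float64(0.035), -0.0124), (np.float64(0.045), -0.0138), (np.float64(0.055), -0.0133), (np.float64(0.065), -0.0125)]
```

```bash
python3 -m pendant '[[[-0.033,0.007,0],0,0],[[-0.066,0.014,0],0,0],[[-0.1,0.02,0],0,0],[[-0.133,0.03,0],0,0],[[-0.166,0.035,0],0,0],[[-0.2,0.043,0],0,0],[[-0.233,0.05,0],0,0],[[-0.266,0.057,0],0,0],[[-0.3,0.065,0],0,0],[[-0.233,0.05,0],0,0],[[-0.1,0.02,0],0,0],[[0,0,0],0,0]]' 30; python3 -m pendant '[[[-0.03,-0.15,0],0,0],[[-0.07,-0.32,0],0,0],[[-0.07,-0.32,0],0,0],[[-0.07,-0.32,0],0,0],[[-0.07,-0.32,0],0,0],[[-0.07,-0.32,0],0,0],[[-0.05,-0.25,0],0,0],[[-0.02,-0.1,0],0,0],[[0,0,0],0,0]]' 30; python3 - <<'E'
from h import *
im,d=shot('15','scene'); crop(im,100,290,190,430,3.3,'pics/s15.png')
s=env.observe(); print(tomo(s['position'][:2]))
E
```

```text
time_s: 20.4
position: [0.4949, 0.0653, 0.2613]
tool_rot: [[-0.975, 0.0, -0.222], [0.222, -0.0, -0.975], [-0.0, -1.0, -0.0]]
ft_force: [0.1, 0.0, -4.9]
grip_width: 0.0134
time_s: 21.15
position: [0.482, 0.0013, 0.2611]
tool_rot: [[-0.975, 0.0, -0.223], [0.223, -0.0, -0.975], [-0.0, -1.0, 0.0]]
ft_force: [0.5, 0.2, -5.7]
grip_width: 0.0138
[-0.0877854  -0.00194974]
```

View pics/s15.png

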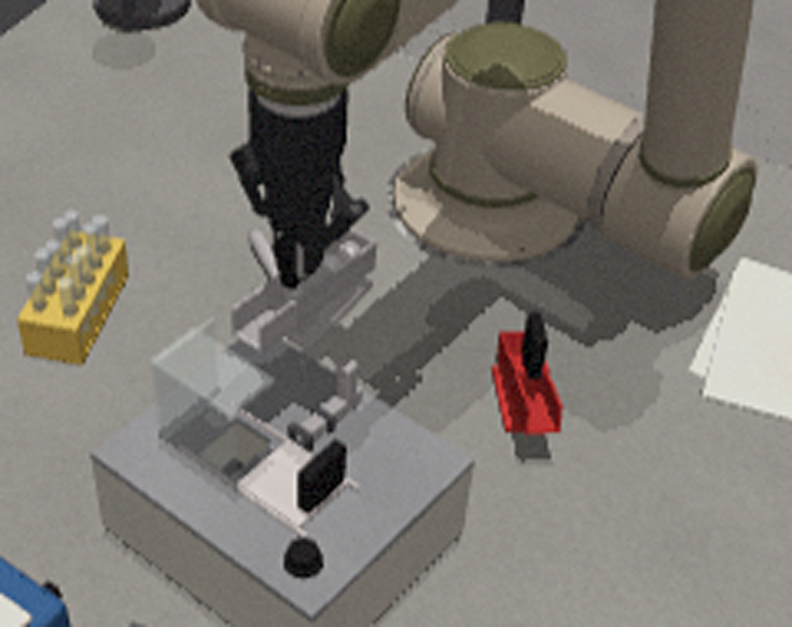

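```bash
python3 -m pendant '[[[0,0,-0.2],0,0],[[0,0,-0.4],0,0],[[0,0,-0.5],0,0],[[0,0,-0.5],0,0],[[0,0,-0.35],0,0],[[0,0,-0.2],0,0],[[0,0,-0.1],0,0],[[0,0,-0.05],0,0],[[0,0,0],0,0]]' 20; python3 -m pendant '[[[0,0,-0.06],0,0],[[0,0,0],0,0]]' 20
```

```text
time_s: 21.95
position: [0.4823, 0.0022, 0.1922]
tool_rot: [[-0.975, 0.0, -0.222], [0.222, -0.0, -0.975], [-0.0, -1.0, -0.0]]
ft_force: [0.4, -0.2, -4.6]
grip_width: 0.0137
time_s: 22.12
position: [0.4822, 0.0021, 0.1904]
tool_rot: [[-0.975, 0.001, -0.222], [0.222, -0.0, -0.975], [-0.001, -1.0, 0.0]]
ft_force: [-1.0, -0.3, -4.8]
grip_width: 0.0138
```

```bash
python3 -m pendant '[[[0,0,-0.06],0,0],[[0,0,-0.04],0,0]]' 20; python3 -m pendant '[[[0.06,-0.013,-0.02],0,0],[[0.13,-0.03,0],0,0]]' 20;  python3 -m pendant '[[[0.13,-0.03,0],0,0],[[0.13,-0.03,0],0,0]]' 20; python3 - <<'E'
from h import *
im,d=shot('16','scene'); crop(im,100,290,190,430,3.3,'pics/s16.png')
s=env.observe(); print(tomo(s['position'][:2]))
E
```

```text
time_s: 22.28
position: [0.4826, 0.002, 0.1885]
tool_rot: [[-0.975, 0.002, -0.222], [0.222, -0.001, -0.975], [-0.003, -1.0, 0.0]]
ft_force: [-4.3, 0.7, 16.1]
grip_width: 0.0133
time_s: 22.45
position: [0.4875, 0.0009, 0.1886]
tool_rot: [[-0.975, 0.001, -0.222], [0.222, -0.001, -0.975], [-0.001, -1.0, 0.0]]
ft_force: [-5.3, 0.8, 12.8]
grip_width: 0.0134
time_s: 22.62
position: [0.4955, -0.001, 0.1882]
tool_rot: [[-0.975, 0.001, -0.222], [0.222, -0.0, -0.975], [-0.001, -1.0, 0.0]]
ft_force: [-4.8, 2.1, 8.1]
grip_width: 0.0137
[-0.0733723  -0.00180967]
```

View pics/s16.png

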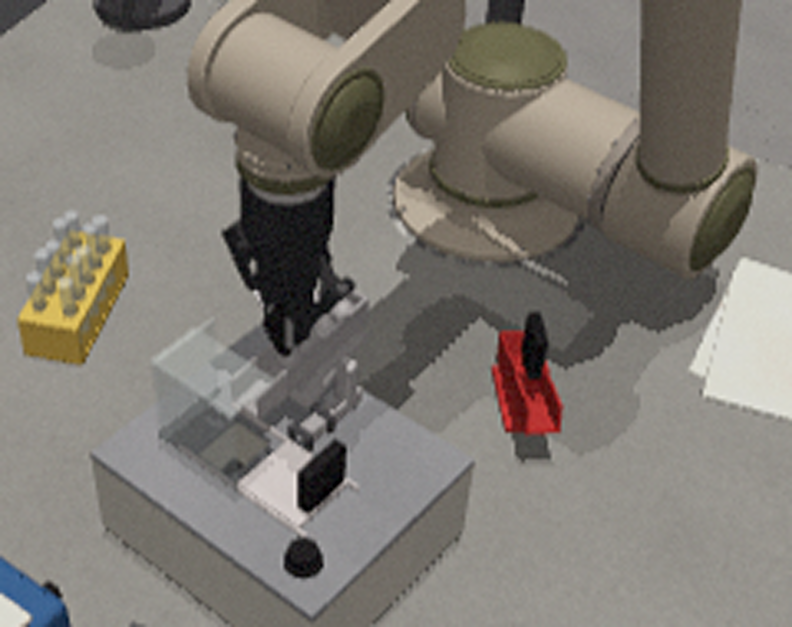

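```bash
cat >> h.py <<'E'
def wall(d,im,P,yaw=np.radians(-12.8)):
  a,b,Z,c=profile('scene',d,im,P,yaw,zmin=.10); br=c.max(-1)>70; Q=[]
  for lo in np.arange(-.12,.07,.01):
    k=(a>=lo)&(a<lo+.01)&br&(Z<P[2]+.05)&(b>.010)&(b<.022)
    if k.sum()>3 and not -.03<lo<.03: Q.append((lo+.005,Z[k].max()-P[2]))
  Q=np.array(Q); g=(Q[:,0]<.055); f=np.polyfit(Q[g,0],Q[g,1],1); print('tilt',15-np.degrees(np.arctan(f[0])), Q.round(4).tolist())
E
python3 - <<'E'
from h import *
z=np.load('pics/scene16.npz'); s=env.observe(); wall(z['d'],z['im'],s['position'])
E
python3 -m pendant '[[[0.13,-0.03,-0.03],0,0],[[0.13,-0.03,-0.03],0,0]]' 20; python3 -m pendant '[[[0.13,-0.03,-0.03],0,0],[[0.06,-0.015,0],0,0]]' 20; python3 - <<'E'
from h import *
im,d=shot('17','scene'); crop(im,100,290,190,430,3.3,'pics/s17.png')
s=env.observe(); print(tomo(s['position'][:2])); wall(d,im,s['position'])
E
```

```text
tilt 20.96361132279302 [[-0.095, -0.0064], [-0.085, -0.0039], [-0.075, -0.0074], [-0.065, -0.0073], [-0.055, -0.0088], [-0.045, -0.0073], [-0.035, -0.007], [-0.025, -0.006], [0.045, -0.0196], [0.055, -0.021], [0.065, 0.028]]
time_s: 22.83
position: [0.5039, -0.0029, 0.1869]
tool_rot: [[-0.975, 0.003, -0.222], [0.222, -0.001, -0.975], [-0.003, -1.0, 0.0]]
ft_force: [-3.1, 0.5, 12.5]
grip_width: 0.0135
time_s: 23.0
position: [0.5098, -0.0043, 0.1857]
tool_rot: [[-0.975, 0.003, -0.222], [0.222, -0.001, -0.975], [-0.003, -1.0, -0.0]]
ft_force: [-3.0, 0.8, 9.6]
grip_width: 0.0137
[-0.05925706 -0.00196992]
tilt 6.4636630979355445 [[-0.095, 0.0105], [-0.085, 0.0096], [-0.075, 0.0068], [-0.065, 0.0033], [-0.055, -0.0001], [-0.045, 0.0007], [-0.035, -0.0004], [-0.025, -0.0023], [0.045, 0.0271], [0.055, 0.0292], [0.065, 0.0301]]
```

View pics/s17.png

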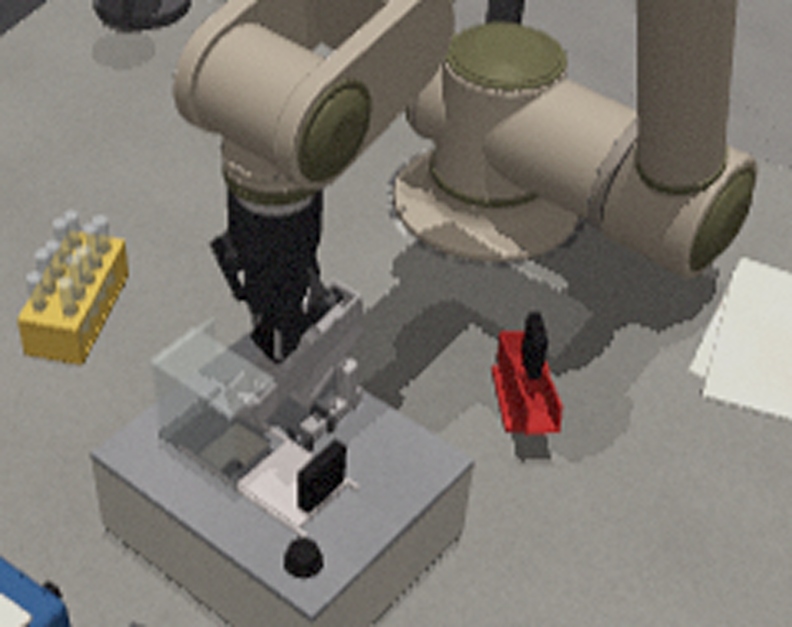

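The scoop is now tipped about 25°, and the balls have rolled to the nose (seen through the guard ~250,385). I'll wait a moment, then tip on.

```bash
python3 -m pendant '[[[0.1,-0.02,-0.04],0,0],[[0.1,-0.02,-0.04],0,0],[[0,0,0],0,0],[[0,0,0],0,0],[[0,0,0],0,0]]' 20; python3 - <<'E'
from h import *
im,d=shot('18','scene'); crop(im,100,290,190,430,3.3,'pics/s18.png')
s=env.observe(); print(tomo(s['position'][:2])); wall(d,im,s['position'])
E
```

```text
time_s: 23.47
position: [0.5164, -0.0057, 0.1838]
tool_rot: [[-0.975, 0.005, -0.222], [0.222, -0.001, -0.975], [-0.005, -1.0, 0.0]]
ft_force: [-0.3, 0.3, 8.8]
grip_width: 0.0136
[-0.05264069 -0.00193531]
tilt 6.936662846601786 [[-0.095, 0.0153], [-0.085, 0.0153], [-0.075, 0.009], [-0.065, 0.0067], [-0.055, 0.0053], [-0.045, 0.0024], [-0.035, 0.0012], [-0.025, -0.001], [0.045, 0.0315], [0.055, 0.0317], [0.065, 0.0335]]
```

View pics/s18.png

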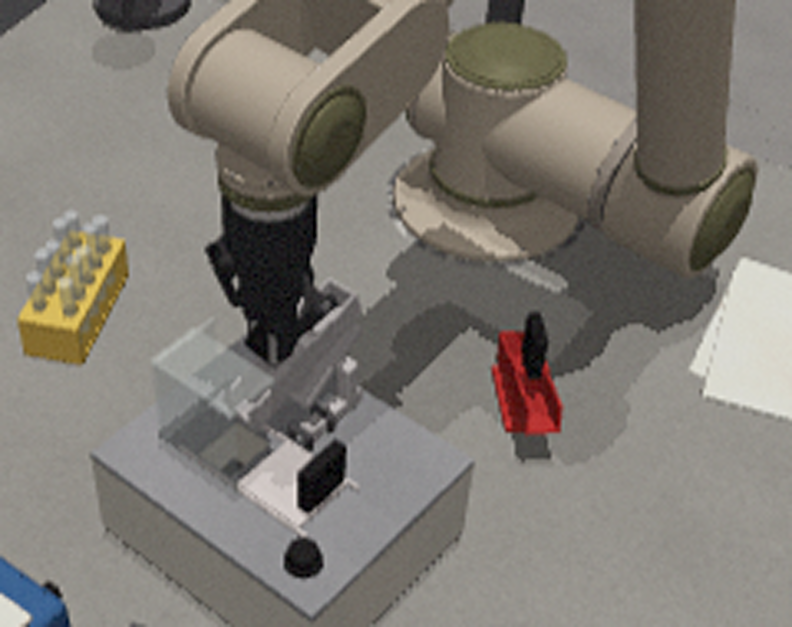

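```bash
python3 - <<'E'
from h import *
z=np.load('pics/scene18.npz'); crop(z['im'],190,260,230,310,9,'pics/s18z.png')
E
```

```text
(no output)
```

View pics/s18z.png

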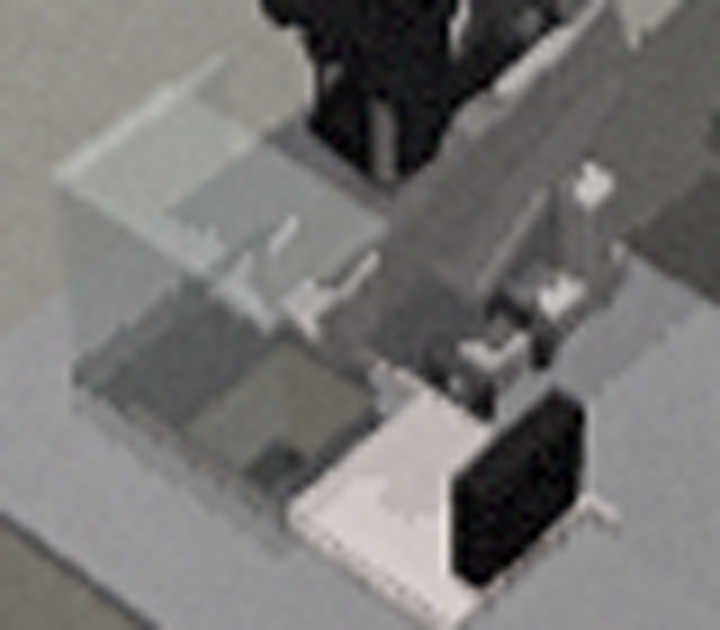

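```bash
python3 -m pendant '[[[0.07,-0.015,-0.06],0,0],[[0.07,-0.015,-0.06],0,0],[[0,0,0],0,0],[[0,0,0],0,0],[[0,0,0],0,0],[[0,0,0],0,0]]' 20; python3 -m pendant '[[[-0.15,0.03,0.2],0,0],[[-0.4,0.085,0.3],0,0],[[-0.5,0.1,0.4],0,0],[[-0.3,0.06,0.5],0,0],[[0,0,0.6],0,0],[[0,0,0.4],0,0],[[0,0,0],0,0],[[0,0,0],0,0],[[0,0,0],0,0]]' 30; python3 - <<'E'
from h import *
im,d=shot('19','scene'); crop(im,100,290,190,430,3.3,'pics/s19.png')
im,d=shot('19','top'); crop(im,130,310,180,340,3.6,'pics/t19.png')
s=env.observe(); print(tomo(s['position'][:2]),s['ft_force'])
E
```

```text
time_s: 24.02
position: [0.5218, -0.007, 0.1815]
tool_rot: [[-0.975, 0.009, -0.222], [0.222, -0.002, -0.975], [-0.01, -1.0, 0.0]]
ft_force: [2.4, -0.7, 16.0]
grip_width: 0.0132
time_s: 24.77
position: [0.4784, 0.0021, 0.249]
tool_rot: [[-0.975, -0.002, -0.222], [0.222, 0.0, -0.975], [0.002, -1.0, -0.0]]
ft_force: [-0.7, -0.4, -2.6]
grip_width: 0.0137
[-0.09140033 -0.00248088] [-0.26745108  0.04102653 -2.90926264]
```

View pics/s19.png

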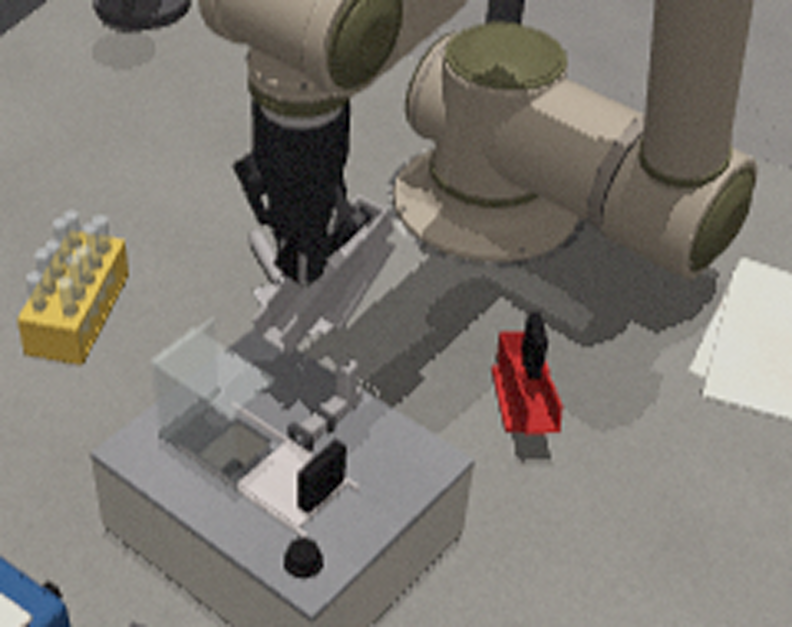

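View pics/t19.png

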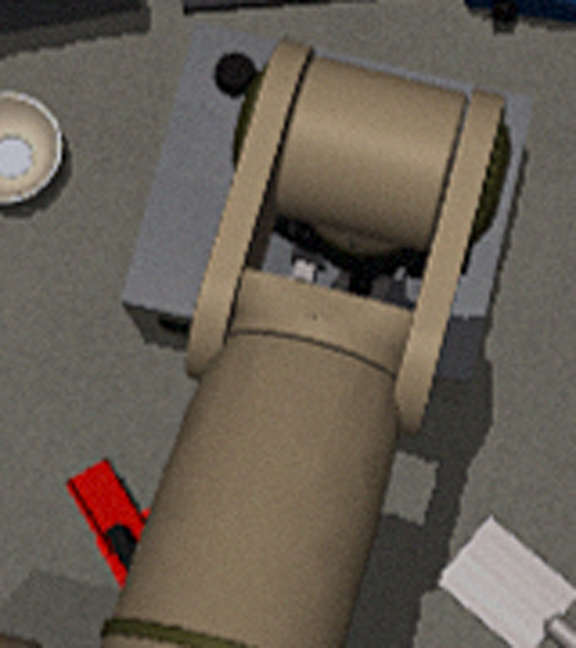

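All the balls have left: the load dropped from about 5.2 N to 2.8 N. Next I level the scoop by setting its nose on the mill's front deck edge.

```bash
python3 -m pendant '[[[-0.3,0.065,0],0,0],[[-0.57,0.125,0],0,0],[[-0.57,0.125,-0.2],0,0],[[-0.57,0.125,-0.4],0,0],[[-0.3,0.065,-0.5],0,0],[[0,0,-0.5],0,0],[[0,0,-0.4],0,0],[[0,0,-0.2],0,0],[[0,0,0],0,0],[[0,0,0],0,0]]' 30; python3 - <<'E'
from h import *
im,d=shot('20','scene'); crop(im,80,270,190,430,3.3,'pics/s20.png')
s=env.observe(); print(tomo(s['position'][:2]),s['ft_force']);wall(d,im,s['position'])
E
```

```text
time_s: 25.7
position: [0.4094, 0.0171, 0.1841]
tool_rot: [[-0.975, -0.0, -0.222], [0.222, 0.0, -0.975], [0.0, -1.0, 0.0]]
ft_force: [-0.4, -1.4, -2.4]
grip_width: 0.0136
[-0.16178988 -0.00256037] [-0.02797164  0.40154795 -2.89361001]
tilt 40.77820374310771 [[-0.105, 0.0052], [-0.095, 0.0218], [-0.085, 0.0204], [-0.075, 0.0158], [-0.065, 0.0114], [-0.055, 0.0065], [-0.045, 0.0039], [-0.035, 0.0036], [-0.025, 0.0004], [0.045, -0.0362], [0.055, -0.0719], [0.065, -0.0738]]
```

View pics/s20.png

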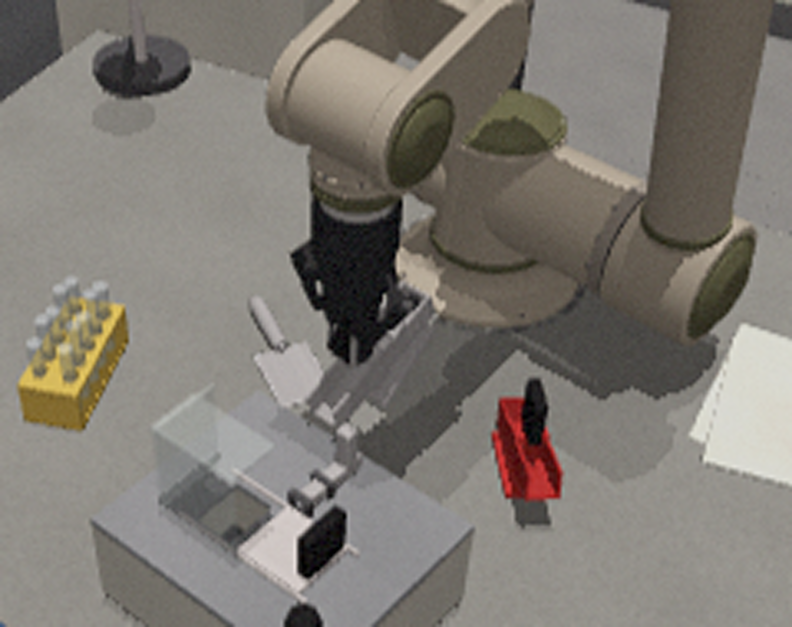

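```bash
python3 -m pendant '[[[0,0,-0.2],0,0],[[0,0,-0.2],0,0],[[0,0,-0.1],0,0],[[0,0,0],0,0]]' 20; python3 -m pendant '[[[-0.11,0.024,-0.12],0,0],[[-0.11,0.024,-0.1],0,0],[[-0.11,0.024,-0.1],0,0]]' 20;  python3 -m pendant '[[[-0.11,0.024,-0.1],0,0],[[-0.11,0.024,-0.1],0,0],[[0,0,0],0,0]]' 20; python3 - <<'E'
from h import *
im,d=shot('21','scene'); crop(im,80,270,190,430,3.3,'pics/s21.png')
s=env.observe(); print(tomo(s['position'][:2]),s['ft_force']);wall(d,im,s['position'])
E
```

```text
time_s: 26.08
position: [0.4091, 0.0172, 0.1682]
tool_rot: [[-0.975, -0.001, -0.222], [0.222, 0.0, -0.975], [0.001, -1.0, -0.0]]
ft_force: [-0.3, -0.1, -2.7]
grip_width: 0.0137
time_s: 26.33
position: [0.3991, 0.0194, 0.159]
tool_rot: [[-0.975, -0.0, -0.222], [0.222, 0.0, -0.975], [0.0, -1.0, -0.0]]
ft_force: [-0.2, -0.4, -3.3]
grip_width: 0.0135
time_s: 26.58
position: [0.392, 0.021, 0.1528]
tool_rot: [[-0.975, -0.001, -0.222], [0.222, 0.0, -0.975], [0.001, -1.0, -0.0]]
ft_force: [-0.3, 0.4, -3.5]
grip_width: 0.0138
[-0.17930996 -0.00258585] [ 0.63617543 -0.92656462 -1.65133165]
tilt 34.47253790252036 [[-0.105, 0.0092], [-0.095, 0.0241], [-0.085, 0.0197], [-0.075, 0.0115], [-0.065, 0.0115], [-0.055, 0.0083], [-0.045, 0.0027], [-0.035, 0.0048], [-0.025, 0.0012], [0.055, -0.04], [0.065, -0.0409]]
```

View pics/s21.png

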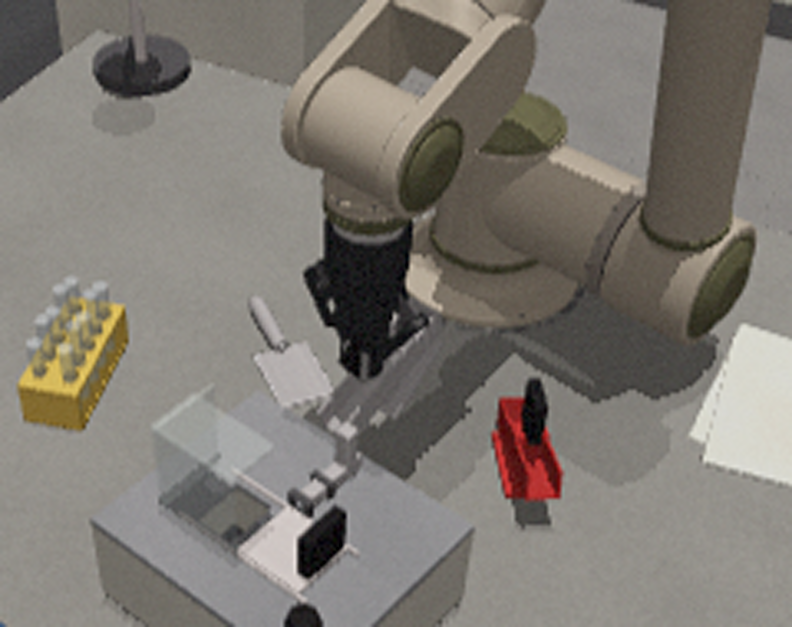

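```bash
python3 -m pendant '[[[0,0,0.4],0,0],[[0,0,0.4],0,0],[[0.35,-0.075,0],0,0],[[0.4,-0.085,0],0,0],[[0,0,-0.2],0,0],[[0,0,-0.1],0,0],[[0,0,0],0,0]]' 20; python3 -m pendant '[[[0,0,-0.1],0,0],[[0,0,0],0,0]]' 20; python3 -m pendant '[[[0,0,-0.1],0,0],[[0,0,0],0,0]]' 20;  python3 - <<'E'
from h import *
s=env.observe(); print(tomo(s['position'][:2]),s['ft_force'])
E
```

```text
time_s: 27.22
position: [0.4156, 0.0158, 0.1687]
tool_rot: [[-0.975, 0.001, -0.222], [0.222, -0.001, -0.975], [-0.001, -1.0, 0.0]]
ft_force: [-4.4, -0.3, 11.0]
grip_width: 0.014
time_s: 27.38
position: [0.415, 0.016, 0.1671]
tool_rot: [[-0.975, 0.001, -0.222], [0.222, -0.001, -0.975], [-0.001, -1.0, 0.001]]
ft_force: [-12.9, 1.2, 31.4]
grip_width: 0.0138
time_s: 27.55
position: [0.4144, 0.0162, 0.1646]
tool_rot: [[-0.975, 0.0, -0.221], [0.221, -0.001, -0.975], [-0.001, -1.0, 0.001]]
ft_force: [-18.8, 2.1, 41.2]
grip_width: 0.0141
[-0.15699717 -0.00243696] [-18.78950354   2.12371349  41.21790184]
```

```bash
python3 -m pendant '[[[-0.13,0.03,0],0,0],[[0,0,0],0,0]]' 20; python3 -m pendant '[[[-0.13,0.03,-0.03],0,0],[[-0.13,0.03,-0.1],0,0]]' 20; python3 -m pendant '[[[-0.13,0.03,-0.1],0,0],[[-0.13,0.03,-0.1],0,0]]' 20;  python3 - <<'E'
from h import *
im,d=shot('22','scene'); crop(im,80,270,190,430,3.3,'pics/s22.png')
s=env.observe(); print(tomo(s['position'][:2]),s['ft_force']);wall(d,im,s['position'])
E
```

```text
time_s: 27.72
position: [0.4113, 0.0168, 0.1632]
tool_rot: [[-0.975, 0.002, -0.222], [0.222, -0.001, -0.975], [-0.002, -1.0, 0.001]]
ft_force: [-7.3, 0.0, 19.8]
grip_width: 0.0139
time_s: 27.88
position: [0.4042, 0.0185, 0.1589]
tool_rot: [[-0.975, 0.003, -0.222], [0.222, -0.001, -0.975], [-0.003, -1.0, 0.0]]
ft_force: [-3.5, 1.2, 9.6]
grip_width: 0.0135
time_s: 28.05
position: [0.396, 0.0204, 0.1524]
tool_rot: [[-0.975, 0.001, -0.222], [0.222, -0.001, -0.975], [-0.002, -1.0, 0.0]]
ft_force: [0.3, -0.5, 2.9]
grip_width: 0.0135
[-0.17675963 -0.00227208] [-0.6549694   0.14629263  1.61719062]
tilt 16.531909124950847 [[-0.095, -0.0061], [-0.085, -0.0072], [-0.075, -0.0039], [-0.065, -0.0033], [-0.055, -0.0061], [-0.045, -0.0045], [-0.035, -0.002], [-0.025, -0.0025], [0.045, -0.0091], [0.055, -0.0096], [0.065, -0.0414]]
```

View pics/s22.png

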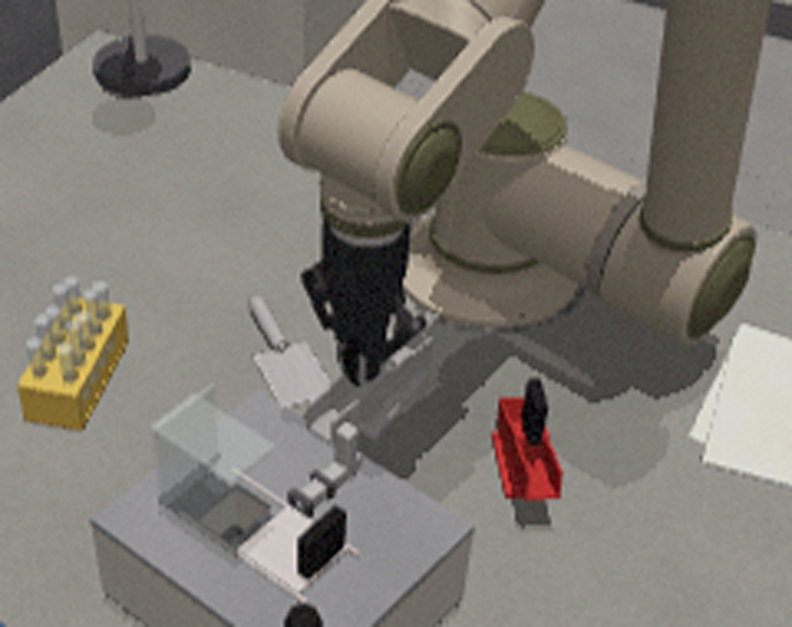

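```bash
python3 -m pendant '[[[-0.1,0.022,-0.13],0,0],[[-0.1,0.022,-0.13],0,0],[[-0.1,0.022,-0.13],0,0]]' 20; python3 -m pendant '[[[-0.05,0.01,-0.1],0,0],[[-0.05,0.01,-0.1],0,0],[[0,0,0],0,0]]' 20;  python3 - <<'E'
from h import *
im,d=shot('23','scene'); crop(im,80,270,190,430,3.3,'pics/s23.png')
s=env.observe(); print(tomo(s['position'][:2]),s['ft_force']);wall(d,im,s['position'])
E
```

```text
time_s: 28.35
position: [0.386, 0.0226, 0.1407]
tool_rot: [[-0.975, -0.001, -0.222], [0.222, 0.0, -0.975], [0.001, -1.0, 0.0]]
ft_force: [-5.9, 0.6, 10.5]
grip_width: 0.0134
time_s: 28.6
position: [0.3819, 0.0236, 0.134]
tool_rot: [[-0.975, -0.005, -0.222], [0.222, 0.001, -0.975], [0.005, -1.0, 0.0]]
ft_force: [-8.8, 1.5, 8.2]
grip_width: 0.0133
[-0.19029258 -0.00221753] [-8.01147895  1.08457025  7.02623248]
tilt 0.2369410339451754 [[-0.075, -0.0252], [-0.065, -0.0252], [-0.055, -0.0233], [-0.045, -0.0207], [-0.035, -0.0178], [-0.025, -0.0096], [0.045, 0.0054], [0.055, 0.0061], [0.065, 0.0045]]
```

View pics/s23.png

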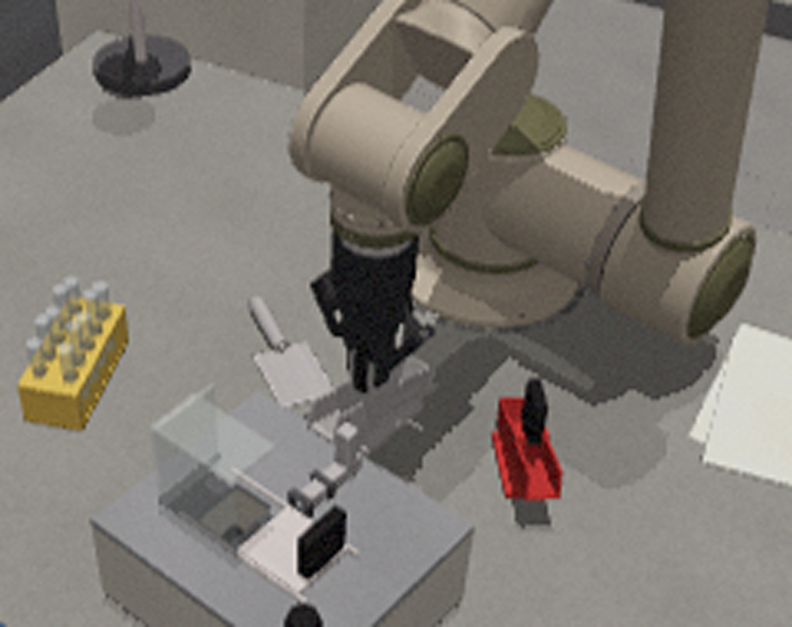

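```bash
python3 -m pendant '[[[-0.1,0.02,0.4],0,0],[[-0.1,0.02,0.8],0,0],[[0,0,0.9],0,0],[[0,0,0.9],0,0],[[0.04,0.3,0.6],0,0],[[0.09,0.7,0],0,0],[[0.09,0.8,0],0,0],[[0.09,0.8,0],0,0],[[0.09,0.8,0],0,0],[[0.09,0.8,0],0,0],[[0.09,0.8,0],0,0],[[0.09,0.8,0],0,0]]' 30; python3 -m pendant '[[[0.09,0.8,0],0,0],[[0.09,0.8,0],0,0],[[0.09,0.8,0],0,0],[[0.09,0.8,0],0,0],[[0.09,0.6,0],0,0],[[0.09,0.4,0],0,0],[[0,0,0],0,0],[[0,0,0],0,0]]' 30;  python3 - <<'E'
from h import *
im,d=shot('24','scene'); crop(im,80,290,200,440,3.3,'pics/s24.png')
s=env.observe(); print(s['position'],s['ft_force']);wall(d,im,s['position'])
E
```

```text
time_s: 29.65
position: [0.3976, 0.1994, 0.2416]
tool_rot: [[-0.975, -0.002, -0.222], [0.222, -0.0, -0.975], [0.002, -1.0, 0.001]]
ft_force: [-0.8, -0.7, -3.3]
grip_width: 0.0132
time_s: 30.32
position: [0.4139, 0.3242, 0.2414]
tool_rot: [[-0.975, -0.002, -0.221], [0.221, -0.001, -0.975], [0.002, -1.0, 0.002]]
ft_force: [-0.3, -0.4, -2.9]
grip_width: 0.0136
[0.41387441 0.32375242 0.24174418] [-0.22589627  1.02557477 -3.67618756]
tilt -0.8608258957494126 [[-0.075, -0.0312], [-0.065, -0.0282], [-0.055, -0.0236], [-0.045, -0.0205], [-0.035, -0.0197], [-0.025, -0.0109], [0.045, 0.0035], [0.055, 0.0066], [0.065, 0.0022]]
```

View pics/s24.png

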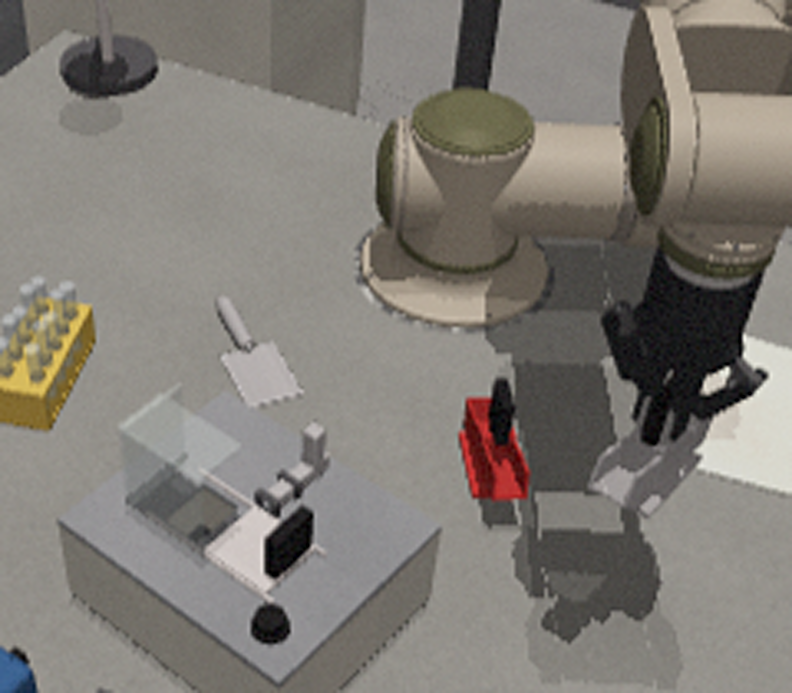

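```bash
python3 -m pendant '[[[0,-0.2,-0.5],0,0],[[0,-0.3,-0.9],0,0],[[0,0,-0.95],0,0],[[0,0,-0.95],0,0],[[0,0,-0.9],0,0],[[0,0,-0.6],0,0],[[0,0,-0.3],0,0],[[0,0,0],0,0]]' 25; python3 -m pendant '[[[0,0,-0.1],0,0],[[0,0,0],0,0]]' 20; python3 -m pendant '[[[0,0,-0.1],0,0],[[0,0,0],0,0]]' 20
```

```text
time_s: 31.03
position: [0.4135, 0.3082, 0.0882]
tool_rot: [[-0.975, -0.003, -0.223], [0.223, -0.002, -0.975], [0.003, -1.0, 0.002]]
ft_force: [-1.1, 0.2, -3.1]
grip_width: 0.0139
time_s: 31.2
position: [0.4148, 0.3092, 0.0875]
tool_rot: [[-0.975, 0.002, -0.222], [0.222, 0.001, -0.975], [-0.001, -1.0, -0.001]]
ft_force: [0.0, -0.7, -2.7]
grip_width: 0.0137
time_s: 31.37
position: [0.4145, 0.3093, 0.0842]
tool_rot: [[-0.975, 0.001, -0.222], [0.222, 0.0, -0.975], [-0.001, -1.0, -0.001]]
ft_force: [-0.3, -0.4, -3.9]
grip_width: 0.0137
```

```bash
python3 -m pendant '[[[0,0,-0.1],0,0],[[0,0,-0.05],0,0]]' 20; python3 -m pendant '[[[0,0,-0.08],0,0],[[0,0,0],0,0]]' 20; python3 -m pendant '[[[0,0,-0.06],0,0],[[0,0,0],0,0]]' 20
```

```text
time_s: 31.53
position: [0.4143, 0.3093, 0.0793]
tool_rot: [[-0.975, 0.0, -0.222], [0.222, 0.0, -0.975], [-0.0, -1.0, -0.0]]
ft_force: [-0.4, 0.5, -2.0]
grip_width: 0.0137
time_s: 31.7
position: [0.4141, 0.3091, 0.0764]
tool_rot: [[-0.975, -0.001, -0.222], [0.222, -0.0, -0.975], [0.001, -1.0, 0.0]]
ft_force: [0.2, 1.0, -2.9]
grip_width: 0.0135
time_s: 31.87
position: [0.4142, 0.3092, 0.0748]
tool_rot: [[-0.975, -0.0, -0.222], [0.222, -0.0, -0.975], [0.0, -1.0, 0.0]]
ft_force: [0.1, -0.5, -3.3]
grip_width: 0.0135
```

```bash
python3 -m pendant '[[[0,0,-0.06],0,0],[[0,0,0],0,0]]' 20; python3 -m pendant '[[[0,0,-0.06],0,0],[[0,0,0],0,0]]' 20; python3 -m pendant '[[[0,0,-0.06],0,0],[[0,0,0],0,0]]' 20
```

```text
time_s: 32.03
position: [0.4142, 0.3092, 0.073]
tool_rot: [[-0.975, -0.0, -0.222], [0.222, -0.0, -0.975], [0.0, -1.0, 0.0]]
ft_force: [-0.3, 0.1, -2.7]
grip_width: 0.0138
time_s: 32.2
position: [0.4142, 0.3092, 0.0712]
tool_rot: [[-0.975, -0.0, -0.222], [0.222, -0.0, -0.975], [0.0, -1.0, 0.0]]
ft_force: [-0.1, -0.7, -2.8]
grip_width: 0.0131
time_s: 32.37
position: [0.4142, 0.3092, 0.0694]
tool_rot: [[-0.975, -0.0, -0.222], [0.222, -0.0, -0.975], [0.0, -1.0, 0.0]]
ft_force: [-0.9, 0.6, -2.6]
grip_width: 0.0137
```

```bash
python3 -m pendant '[[[0,0,-0.06],0,0],[[0,0,0],0,0]]' 20; python3 -m pendant '[[[0,0,-0.06],0,0],[[0,0,0],0,0]]' 20; python3 - <<'E'
from h import *
im,d=shot('25','scene'); crop(im,150,290,300,440,5,'pics/s25.png')
E
```

```text
time_s: 32.53
position: [0.4145, 0.3093, 0.0679]
tool_rot: [[-0.975, 0.001, -0.222], [0.222, 0.0, -0.975], [-0.0, -1.0, -0.0]]
ft_force: [0.3, 0.1, -3.0]
grip_width: 0.0136
time_s: 32.7
position: [0.4146, 0.3093, 0.0678]
tool_rot: [[-0.975, 0.002, -0.222], [0.222, 0.0, -0.975], [-0.002, -1.0, -0.001]]
ft_force: [-4.3, -2.8, 16.6]
grip_width: 0.0134
```

View pics/s25.png

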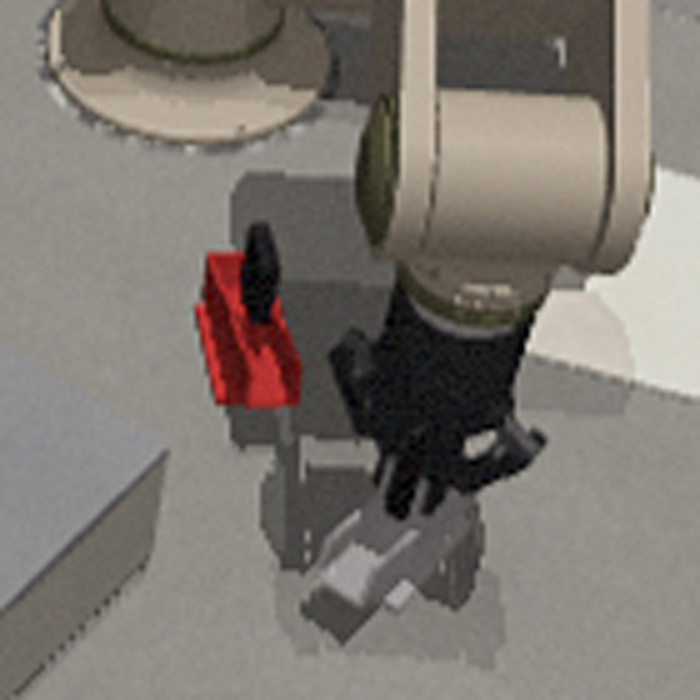

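```bash
python3 -m pendant '[[[0,0,0.05],0,0],[[0,0,0],0,0.3],[[0,0,0],0,0.5],[[0,0,0],0,0.6],[[0,0,0],0,0.6],[[0,0,0],0,0.6],[[0,0,0.2],0,0.6],[[0,0,0.5],0,0.6],[[0,0,0.8],0,0.6],[[0,0,0.9],0,0.6],[[0,0,0.9],0,0.6],[[0,0,0.9],0,0.6]]' 20; python3 -m pendant '[[[-0.3,0.6,0.6],0,0.6],[[-0.5,0.9,0.3],0,0.6],[[-0.5,0.9,0],0,0.6],[[-0.5,0.9,0],0,0.6],[[-0.3,0.5,0],0,0.6],[[0,0,0],0,0.6],[[0,0,0],0,0.6]]'; python3 - <<'E'
from h import *
im,d=shot('26','scene'); cv2.imwrite('pics/s26.png',im[:,:,::-1]); crop(im,150,290,220,430,3.8,'pics/s26c.png')
im,d=shot('26','top'); crop(im,130,310,100,310,3.5,'pics/t26.png')
z=np.load('pics/scene26.npz');print(post(z['d']))
E
```

```text
time_s: 33.75
position: [0.414, 0.3091, 0.1953]
tool_rot: [[-0.975, 0.0, -0.222], [0.222, 0.0, -0.975], [-0.0, -1.0, -0.0]]
ft_force: [0.3, -0.2, 0.3]
grip_width: 0.0513
time_s: 34.33
position: [0.3508, 0.4235, 0.2207]
tool_rot: [[-0.975, 0.0, -0.22], [0.22, -0.0, -0.975], [-0.0, -1.0, 0.0]]
ft_force: [-0.9, -0.9, -1.2]
grip_width: 0.0512
(np.int64(60), array([-0.11059346,  0.04107865]), array([-0.09055642,  0.05584309]), array([-0.09644532,  0.05025293]))
```

View pics/s26c.png

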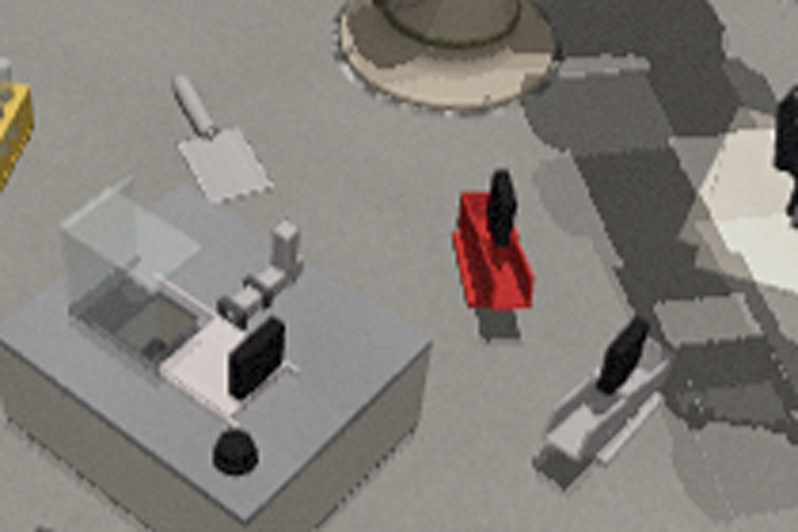

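View pics/t26.png

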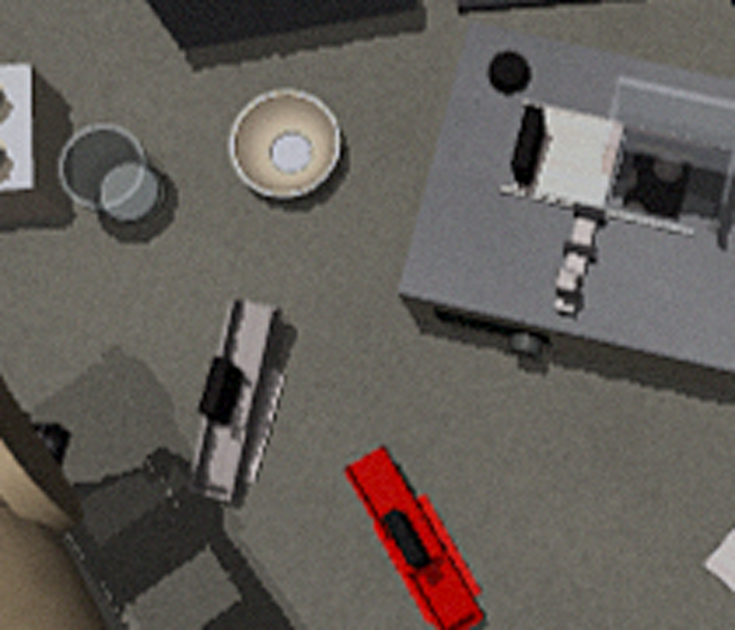

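View pics/s26.png

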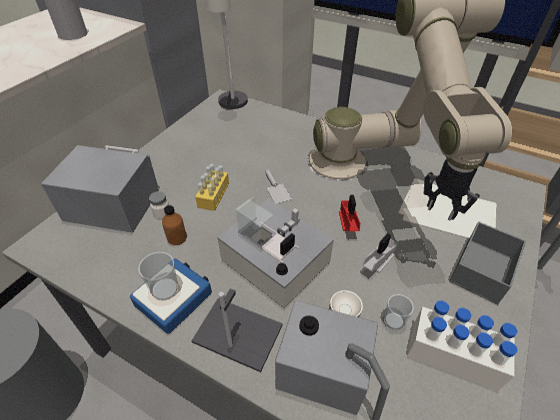

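```bash
python3 - <<'E'
from h import *
z=np.load('pics/top26.npz'); im=np.clip(z['im'].astype(float)*2.6,0,255).astype(np.uint8); crop(im,145,210,260,330,10,'pics/t26z.png')
z0=np.load('pics/top0.npz')
W0=cloud('top',z0['d']);W=cloud('top',z['d'])
for n,(r0,r1,c0,c1) in dict(dish=(150,195,160,205),beaker=(160,195,112,150),reagent=(145,185,370,410),jar=(172,205,415,450)).items():
    for w in(W0,W):
        s=w[r0:r1,c0:c1]; m=(s[...,2]>.015)&(s[...,2]<.16); print(n,np.median(s[m],0).round(4),m.sum())
s5=np.load('pics/top5.npz')['im'].astype(int); d=np.abs(z['im'].astype(int)-s5).max(-1); print('rack diff',(d[215:250,370:420]>40).sum())
v=W[165:195,285:320,2]; q=tomo(W[165:195,285:320,:2].reshape(-1,2)).reshape(30,35,2)
m=(v<.09)&(np.abs(q[...,0])<.05); print(np.histogram(v[m],bins=np.arange(0,.1,.01)))
E
```

```text
dish [0.6233 0.2904 0.0268] 431
dish [0.625  0.2932 0.0269] 428
beaker [0.5853 0.4326 0.0538] 666
beaker [0.5851 0.4327 0.0541] 660
reagent [ 0.6207 -0.2906  0.0955] 610
reagent [ 0.6207 -0.2907  0.0946] 605
jar [ 0.5631 -0.4136  0.0763] 543
jar [ 0.5633 -0.4134  0.0764] 542
rack diff 0
(array([ 0, 73, 68, 17, 21,  0,  0,  0,  0]), array([0.  , 0.01, 0.02, 0.03, 0.04, 0.05, 0.06, 0.07, 0.08, 0.09]))
```

View pics/t26z.png

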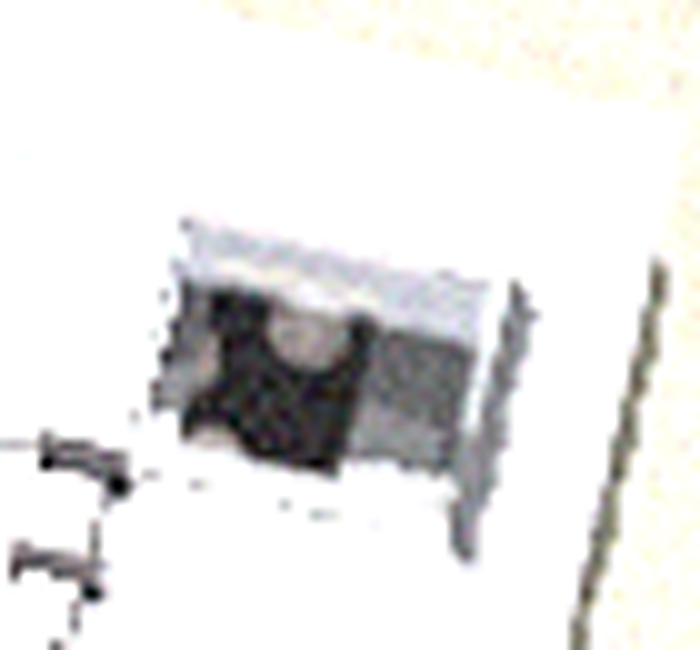

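```bash
python3 - <<'E'
from rig import env
print(env.observe()['time_s'],env.close_job())
E
```

```text
the job is handed in; nothing more can be done
34.4333 None
```

I handed the job in at 34.4 s, with the mill loaded and left open and the empty scoop standing on the bench.

**What I did:**
- **Bolt and cover:** I drew the bolt to its stop. I gripped the cover fin's front end, ahead of the guard roof, and slid the cover fully open; it moved about 70 mm.
- **Pouring:** The pendant can't tilt the gripper, so I turned the scoop in the grip. I pressed its base on the bolt post, then pushed its front edge along the deck until the scoop was about 32° nose-down with its lip over the mouth. That is a little short of the 35 to 40° you gave.
- **Levelling:** I levelled the scoop with its nose on the mill's front edge. It slid several millimetres in the grip while I did this. I then stood it upright near its original place and let go.

**Last checks:**
- **Balls:** The load on the wrist fell by about 2.3 N, which fits four balls. Three are visible in the chamber; the fourth isn't in view, and I take it to be in the part of the chamber hidden beside the mouth. No ball shows in the scoop, on the deck or on the bench.
- **Mill:** The bolt post is still at its drawn position, and the cover still shows fully open.
- **Bystanders:** The beaker, bottle and jar are unmoved to within 1 mm, and the rack looks unchanged. The dish's median reading shifted about 3 mm; the arm was never near it, so I put that down to noise.
- **Forces:** The wrist force read at most about 46 N, while levelling the scoop on the mill edge.

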